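# Set the pour-over dripper down on the mug

## Robot

A 6-joint arm with a two-finger parallel gripper is mounted at the origin on a cart in front of the work surface, level with it; the furniture and walls round the work are solid. World frame = base frame: x ahead of the robot, y to its left, z up, the work surface at z = 0. Lengths are in mm, angles in rad, forces in N, time in s.
With the tool pointing down it reaches from about 300 to 850 mm from the base axis. Payload 4.2 kg.
Tool frame: the origin (TCP) lies on the centre line of the jaws, within the pads' length; the fingertips stand 11 mm ahead of it and the grasp point (between the pads) lies 8 mm behind it; z points along the fingers, y is the line along which they close (so a half turn about z gives the same grasp; the last joint's range is limited). The gripper opens to 91 mm and grips with 3 to 60 N. Pads are 32 mm wide; open, the fingers measure 118 mm over their backs; the gripper's body (76 mm by 178 mm) begins 60 mm behind the grasp point.
Start: joints at [1.105, 0.32, 1.565, -0, 1.257, -0.02], TCP at [247.932, 518.817, 224.976] pointing down, gripper open.
Joint ranges: [-3.11, 3.11], [-0.84, 2.01], [0.21, 2.61], [-1.34, 4.49], [0.05, 2.63], [-2.56, 2.56]. Speed limits (rad/s): [2.57, 2.57, 3.14, 3.14, 3.14, 3.14].

## Interface

Orientations are given as a rotation vector (axis times angle).
In Python, from workcell import env gives the robot as it stands.
- The arm moves only by the tool send_rows, never from a script. Its argument "steps" is a list of rows, each a list of 3 entries, a list of its own where there are three numbers: the shift along the tool's x, y, z in m, then the turn, a rotation vector about the tool's x, y, z in rad, then the opening, from 0 (shut) to 1 (fully open). In form: [[[dx, dy, dz], [ax, ay, az], fingers], ...]. A call has 1 to 5 rows; each row shifts and turns the commanded pose from where the row before left it, along the tool's axes as they then stand; what a row does not reach is not made up. A row lasts 1/12 s, in which the tool goes at most 41.7 mm and 7.16 degrees, less where a joint would pass 70% of its speed; a pose out of reach is approached as far as the arm can. A call is refused whole if a number of a shift passes 0.0417 or a number of a turn 0.125, either way. A call with a gripper value outside its range is refused whole. The fingers move at their own pace and stop on an object; "grip_force" is the grip in N (left out, the last holds). Time passes only in rows, so rows that do not move let the fingers close. It gives the time, the measured TCP pose, the force, the opening and the grip force at its end, in the units of the state.
- env.get_obs(): the state, without advancing time (a new reading comes with each control period).
- env.get_image(name): name is "scene" or "side" or "wrist"; returns a dict with "img" (420x560x3 uint8, red, green, blue), "vertical_fov" (degrees; the focal length in pixels is half the picture's height over the tangent of half this angle, whatever the lens; pixels are square), "cx", "cy" (the principal point, pixels), "eye" and "rotation" of the camera in the world. Camera axes: x right, y down, z forward; pixel columns grow to the right and rows downward; lengths in mm; the calibration is good to about 2 mm. A picture is of the moment at which its call begins. There is no depth.
- env.close_job(): hands the job in; it is judged then, once.
Trained networks look in a picture, given as the dict that the camera call returned (one of the last four; its "shot" number tells which), for a name from the list of things; names that differ only in an ending like _2 or _b are one class to them, and where a whole thing is asked for, a point or a joint stands for the part that bears it (a point fixed in the world has none). Each returns a list of dicts, best first, with "conf" (0 to 1); they miss things now and then, are a little off and sometimes report something else, mostly with a low value. They report only what shows in the picture. A call takes as long as a camera call.
- env.cut_out(thing, picture): "region" (420x560 bool, what is visible of it) and "pixel" ([column, row] in pixels, amid what is visible of it).
The state is a dict: "time_s": time; "q": joint angles; "dq": joint speeds; "joint_efforts": joint torques, N m; "eef_pos": TCP position; "orientation": TCP orientation; "wrist_force": force on the tool from outside, world axes, zero at the start; "ft_torque": the same for the moment, N m; "opening": finger opening in mm; "gripper_force": force on a finger pad.
Only numpy, scipy, OpenCV 4.12 (cv2) and the standard library are available. Lean on these libraries where they do the work, as an engineer would, in place of code of your own. Each camera call takes 0.05 s, during which the arm holds its last target. There are 200 camera calls.

## Task

Get the coffee stand ready to brew: lift the dripper arm by the plain front end of its handle, clicking up its ratchet without touching the release, until the mug fits underneath, and leave it standing on the ratchet. Slide the mug in under the dripper, centred and upright. Then squeeze the release lever against the handle (if the pawl binds, ease the arm up a touch) and lower the dripper gently, never letting it drop or forcing it, until you feel it sit on the mug's rim; only then let go.

Things in the scene. Friction and masses are not known exactly. Their poses are not given: they have to be found in the camera images.
- stand: Pour-over coffee stand, fixed. Origin: on the worktop below the dripper's axis, where the mug's axis belongs; own x roughly away from the robot, y to the left towards its column. Dark foot 14 mm high at x -75 to 75, y 67 to 123 mm; toe bar 12 mm high at x 55 to 75, y -65 to 85 mm. Else bare worktop, open to the front and right, so the mug slides in from the right
- slide_height (a joint): Height of the sliding arm in m, 0 lowest, 0.08 top stop. The ratchet holds it at 0, 0.014, 0.028, 0.042, 0.056, 0.070 (to 0.5 mm). Arm and dripper weigh 4 to 8 N; lifting takes 8 to 16 N in pulses as teeth pass. Let go between two teeth it drops to the lower one: first lower it by hand till the tooth is felt to take the weight
- release_angle (a joint): Release lever's angle in rad: 0 with its pawl in the teeth, up to 0.045 as a tooth passes, 0.075 squeezed right in; clear of the teeth above 0.05. A stiff spring holds it in (11 to 15 N at the lever's plate). Pressed down, the pawl binds on its tooth and the lever will not give way: ease the arm up 1 to 6 mm while squeezing. Squeezed, only the hand carries the arm
- dripper_arm: The sliding arm. A spring fork on it holds a white ceramic dripper wherever it was pushed in (tight): cone 108 mm wide, top 68 mm above the flange's underside, handle at its front reaching 79 mm out; flange 112 mm across, whose underside sits on the mug's rim; a 56 mm collar 10 mm deep below it. Origin: on the dripper's axis; the flange's underside is at this height +-5.5 mm, unmeasured: feel for it
- plain_grip (a point): Where to lift: in the black handle bar across the top of the arm, at its plain front end, on the bar's centreline, 46 mm in front of the release lever's middle. Bar 14 mm wide and high, along the stand's x, reaching 15 mm to either side of this point before anything else; grip it from above, closing along the stand's y. 27 mm or more free above the cone's top
- release_grip (a point): Where to squeeze from above, closing along the stand's y: mid-height of the bar, midway over bar and lever when squeezed (20.5 mm over both). The bar's right face is 10.5 mm to the right; the lever's upright plate (24 mm along x, from 17 below to 17 mm above, 5 mm thick, 4.5 mm clear of the bar) has its outer face 13 mm to the left and gives way 3 mm. Squeeze till it stops
- mug: White mug with blue dots, 93 mm high, 92 mm across the rim, about 0.3 kg. Origin on its underside; its axis passes 17.5 mm to +y of the origin, the handle points to its -y. It starts right of the stand, handle to the right (away from the stand)
- mug_mouth (a point): Centre of the mug's mouth at rim height, on the mug's axis
- mug_handle (a point): Middle of the upright part of the mug's handle, 50 mm above the underside, 73 mm from the mug's axis; 12 mm wide (along the mug's x), 16 mm deep, upright from 30 to 70 mm above the underside. Grip it along the mug's x, the tool leaning away from the mug (30 to 40 degrees) so that it stays clear of the dripper
- spice_a: Spice jar with yellow cap, bystander behind the work
- spice_b: Spice jar with pale cap, bystander behind the work
- salt_box: Wooden salt box, bystander behind the work
- espresso_cup: Small white cup, 62 x 89 x 52 mm, bystander at the front left
- teaspoon: Teaspoon lying at the front left, bystander
- release: The release lever, hinged on the arm left of the column (on a pin 68 mm above the arm's origin), with an upright plate at its top beside the handle bar and at its lower end a small steel nose, the pawl, that rests on the column's teeth. Origin: on its hinge
- column (a point): Foot of the upright toothed steel column (18 x 14 mm, top at z = 140 mm), on the worktop at the stand's y = 90 mm. Saw teeth 5 mm deep, 14 mm apart, on its left face, flat on top and sloping below: the arm can click up but not sink
- dripper_axis (a point): Point of the arm on the dripper's upright axis, at the flange's nominal height (z = 0.058 + slide_height); the true flange is up to 5.5 mm higher or lower
- trivet: Small wooden slatted trivet, bystander behind the work

How it is judged (in metres and radians):
On the way, in this order (a step that is already met when the one before it is completed fails the run):
1. the dripper arm stands by itself on its ratchet, untouched, raised to 0.042 or higher (value of joint slide_height above 0.04 m and contact force between release and stand above 1 N and contact force between each of the arm, the fingers and stand below 0.1 N), for 0.2 s.
2. the mug stands upright on the worktop, let go, with its axis within 10 mm of the dripper's, below the raised dripper (horizontal distance between mug_mouth and dripper_axis below 0.01 m and angle between mug's own z axis and vertical below 0.05 rad and height (world z) of mug below 0.003 m and value of joint slide_height above 0.04 m and contact force between the fingers and mug below 0.1 N), for 0.2 s.
3. the dripper is set down on the mug's rim by hand, with the release still squeezed (contact force between dripper_arm and mug above 1 N and value of joint release_angle above 0.05 rad and horizontal distance between mug_mouth and dripper_axis below 0.012 m), for 0.15 s.
At the end, for the whole second after the job is handed in: the dripper's flange rests with at least 1 N on the rim of the mug, the mug upright (3 degrees) and within 12 mm of the dripper's axis, the release lever let go (below 0.05 rad), everything at rest (contact force between dripper_arm and mug above 1 N and horizontal distance between mug_mouth and dripper_axis below 0.012 m and angle between mug's own z axis and vertical below 0.05 rad and value of joint release_angle below 0.05 rad and linear speed of mug below 0.02 m/s and velocity of joint slide_height between -0.01 and 0.01 m/s); the robot touches nothing.
It fails at once if the arm is lifted with the pawl held off (release above 0.06 rad while the arm rises faster than 40 mm/s) (value of joint release_angle above 0.06 rad and velocity of joint slide_height above 0.04 m/s).
It fails at once if the arm is let drop (sinks faster than 0.25 m/s) (velocity of joint slide_height below -0.25 m/s).
It fails at once if the arm is forced down against its ratchet (more than 30 N on the pawl) (contact force between release and stand above 30 N).
It fails at once if the dripper is forced on the mug (more than 22 N) or the mug is tipped by more than 20 degrees (contact force between dripper_arm and mug above 22 N or angle between mug's own z axis and vertical above 0.35 rad).
It fails at once if a bystander is shifted by more than 30 mm (distance of any of spice_a, spice_b, salt_box, espresso_cup, teaspoon, trivet from where it was at the start of the episode above 0.03 m).
It also fails if it takes over 66 s, if anything falls off the work surface, if the arm or the gripper's body presses on something with over 40 N, if the wrist force passes 120 N, or if a joint passes its speed limit or range.

## Working session

There is one attempt and no reset: what is moved stays moved. The work goes in short steps, Python scripts to look and compute and a tool call to move; the robot and the scene stay as the last step left them, time stands still between calls to the robot, and variables do not carry over. Pictures are saved under pics/ and viewed, at most 10 in all, crops included, and the job is handed in when it is done.

Besides the shell and the picture viewer there is one more tool, called after "Emit:" as name([rows], argument=value, ...), one row to a line, values as JSON. send_rows: Moves the arm, as the interface text tells. Its arguments: {"type":"object","properties":{"steps":{"type":"array"},"grip_force":{"type":"number"}},"required":["steps"]}

```bash
ls; mkdir -p pics; cat > h.py <<'E'
import numpy as np, cv2
from workcell import env
from scipy.spatial.transform import Rotation as R
def cam(p):
    f=p['img'].shape[0]/2/np.tan(np.radians(p['vertical_fov'])/2)
    return f,np.array(p['eye'],float),np.array(p['rotation'],float)
def ray(p,px):
    f,e,Rm=cam(p); d=Rm@np.array([(px[0]-p['cx'])/f,(px[1]-p['cy'])/f,1.]); return e,d/np.linalg.norm(d)
def onz(p,px,z):
    e,d=ray(p,px); return e+d*(z-e[2])/d[2]
def proj(p,X):
    f,e,Rm=cam(p); c=Rm.T@(np.array(X,float)-e); return np.array([p['cx']+f*c[0]/c[2],p['cy']+f*c[1]/c[2]])
def tri(*pr):
    A=np.zeros((3,3));b=np.zeros(3)
    for p,px in pr:
        e,d=ray(p,px);M=np.eye(3)-np.outer(d,d);A+=M;b+=M@e
    return np.linalg.solve(A,b)
def save(p,n): cv2.imwrite('pics/'+n,cv2.cvtColor(p['img'],cv2.COLOR_RGB2BGR))
E
python3 - <<'E'
from h import *
print(env.get_obs())
P={n:env.get_image(n) for n in('scene','side')}
for n,p in P.items():
    save(p,n+'0.png'); print(n,p['vertical_fov'],p['cx'],p['cy'],p['eye'],p['rotation'])
    for t in('mug_mouth','mug_handle','plain_grip','release_grip','dripper_axis','mug','column','dripper_arm','release'):
        r=env.cut_out(t,p)
        print(n,t,[(round(x['conf'],2),np.round(x['pixel'],1),int(x['region'].sum())) for x in r[:2]])
E
```

```text
pics
{'time_s': 0.0, 'q': array([ 1.10495412e+00,  3.20278486e-01,  1.56568298e+00, -3.24066602e-05,
        1.25739691e+00, -1.99841767e-02]), 'dq': array([ 8.25988233e-04,  5.12435553e-04,  7.81555759e-04, -6.30644874e-05,
        1.41111176e-04, -7.71987925e-04]), 'joint_efforts': array([ 7.74840373e-04, -4.12462807e+01, -2.31967646e+01,  7.26640876e-02,
        4.57542110e-02, -1.58470480e-04]), 'eef_pos': array([247.73759682, 518.34883339, 224.12643959]), 'orientation': array([-6.94462727e-01, -3.06346833e+00,  2.70346657e-03]), 'wrist_force': array([-0.75013144,  0.05328785,  0.78826875]), 'ft_torque': array([-0.00348954, -0.03105637, -0.03042456]), 'gripper_force': 0.0, 'opening': 91.2021620081366}
scene 52.341287930315175 273.2361908885152 213.7270205924822 [ 167.57826714 -298.93947433  761.68622515] [-2.23078452  0.96739914 -0.38767853]
scene mug_mouth [(0.78, array([321.5, 282.3]), 2535)]
scene mug_handle [(0.64, array([321.5, 273.3]), 2395)]
scene plain_grip [(0.74, array([236.8, 219.7]), 3572), (0.69, array([212.3, 169.9]), 110)]
scene release_grip [(0.87, array([237.3, 2
[... 339 characters left out ...]
286.85021473872746 205.65423808361024 [871.60529423 974.31633588 783.07813861] [-0.42420561 -2.64371707  1.38023337]
side mug_mouth [(0.93, array([277.1, 201.1]), 1000), (0.49, array([315.7, 235.6]), 3270)]
side mug_handle [(0.68, array([279.7, 203.2]), 1012)]
side plain_grip [(0.7, array([315. , 219.6]), 2062)]
side release_grip [(0.83, array([317.4, 220.6]), 2082)]
side dripper_axis [(0.95, array([316.2, 216.5]), 2034)]
side mug [(0.69, array([280.5, 200.5]), 1006), (0.42, array([312.9, 217.6]), 2031)]
side column [(0.67, array([315.2, 235.4]), 3360), (0.33, array([203.7, 202.2]), 210)]
side dripper_arm [(0.65, array([312.7, 218.1]), 1918)]
side release [(0.57, array([323.6, 234.1]), 290)]
```

```bash
sed -i "s/np.array(p\['rotation'\],float)/R.from_rotvec(np.array(p['rotation'],float)).as_matrix()/" h.py
python3 - <<'E'
import cv2
a=cv2.imread('pics/scene0.png');b=cv2.imread('pics/side0.png')
cv2.imwrite('pics/c1.png',cv2.resize(a[120:345,150:450-50],None,fx=2.6,fy=2.6,interpolation=cv2.INTER_CUBIC))
cv2.imwrite('pics/c2.png',cv2.resize(b[140:340,200:400],None,fx=3,fy=3,interpolation=cv2.INTER_CUBIC))
E
```

```text
(no output)
```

View pics/c1.png

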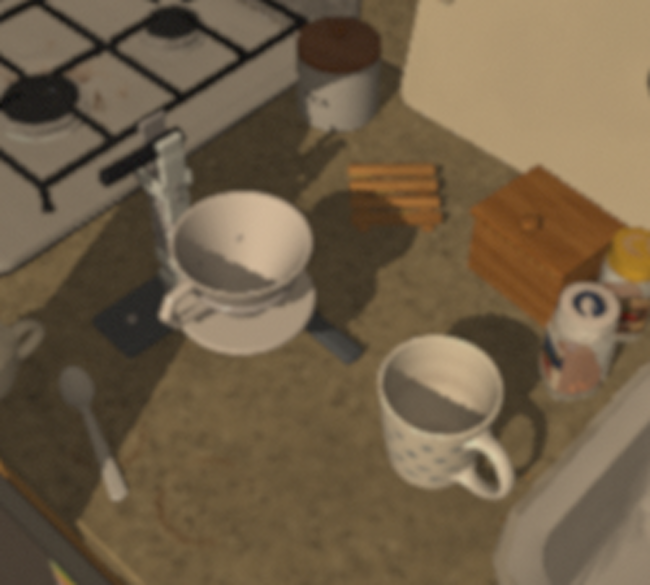

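View pics/c2.png

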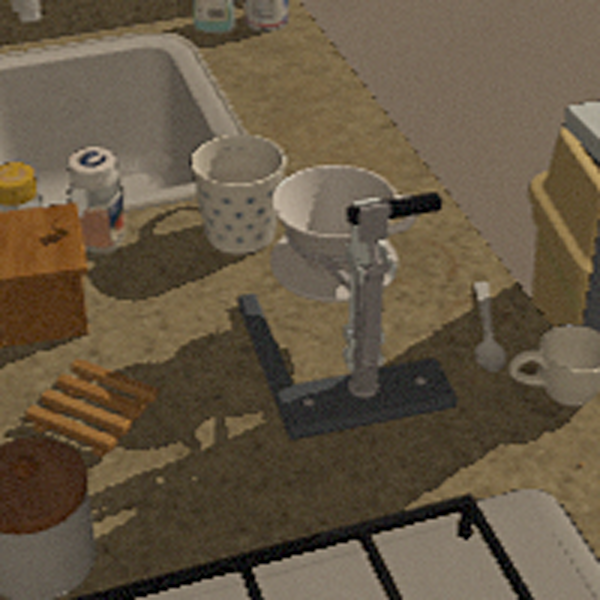

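View pics/scene0.png

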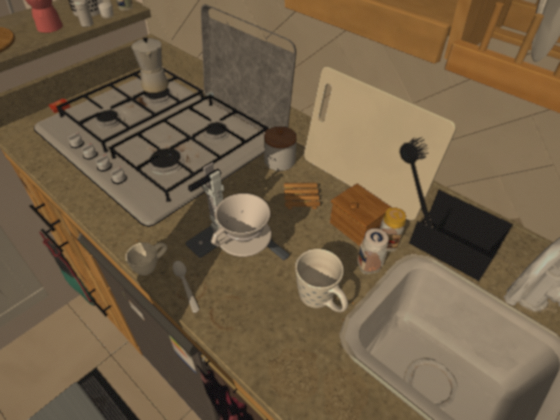

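```bash
python3 - <<'E'
from h import *
from scipy.optimize import least_squares
a=env.get_image('scene');b=env.get_image('side')
A=lambda u,v:(150+u/2.6,120+v/2.6)
B=lambda u,v:(200+u/3,140+v/3)
print('bar front',tri((a,A(106,174)),(b,B(437,204))),'bar back',tri((a,A(180,136)),(b,B(352,212))))
for n,u,v,z in(('footFL',93,322,14),('footFR?',131,357,0),('toeend R',362,350,12),('toe end L',340,361,12)): print(n,onz(a,A(u,v),z))
for n,u,v,z in(('foot back-left bot',295,437,0),('foot front-left top',455,395,14),('f r top',448,362,14),('toe tip l',238,300,12),('toe tip r',257,294,12)): print(n,onz(b,B(u,v),z))
print('column side foot',onz(b,B(365,393),14))
# mug rim ellipse via rim contour
def ell(p,pts): 
    e=cv2.fitEllipse(np.array(pts,np.float32).reshape(-1,1,2)); return e[0]
# mug: fit rim circle on z=93
ra=[A(*q) for q in((379,385),(385,357),(405,342),(440,336),(475,345),(498,370),(502,395),(490,420),(462,432),(425,428),(395,410))]
rb=[B(*q) for q in((192,158),(205,143),(240,135),(275,143),(287,158),(275,173),(240,182),(207,175))]
for p,r in((a,ra),(b,rb)):
    X=np.array([onz(p,q,93)[:2] for q in r])
    s=least_squares(lambda c:np.hypot(*(X-c[:2]).T)-46,X.mean(0)).x; s2=least_squares(lambda c:np.hypot(*(X-c[:2]).T)-c[2],[*s,46]).x
    print('mug',s,s2)
print('handle outer',onz(a,A(490,450),70),onz(a,A(507,478),50))
# flange/cone top circle z=126
ra=[A(*q) for q in((173,235),(185,208),(210,195),(243,192),(280,198),(308,222),(313,243),(300,275),(270,291),(230,293),(190,277))]
rb=[B(*q) for q in((272,192),(285,177),(318,167),(345,167),(375,175),(397,190),(292,220))]
for p,r in((a,ra),(b,rb)):
  for z in(126,):
    X=np.array([onz(p,q,z)[:2] for q in r])
    print('cone',least_squares(lambda c:np.hypot(*(X-c[:2]).T)-c[2],[*X.mean(0),54]).x,least_squares(lambda c:np.hypot(*(X-c[:2]).T)-54,X.mean(0)).x)
for n,p in(('a',a),('b',b)):
  print(n,proj(p,(0,0,0)))
E
```

```text
bar front [496.49857739 221.42056057 192.45581544] bar back [562.76643966 211.55575278 193.3809738 ]
footFL [476.3001975  248.64266947  14.        ]
footFR? [479.94735416 205.49314272   0.        ]
toeend R [613.37344779  61.23097424  12.        ]
toe end L [592.09835496  67.01134531  12.        ]
foot back-left bot [ 6.20855630e+02  2.46424732e+02 -1.13686838e-13]
foot front-left top [481.2161407  256.36584877  14.        ]
f r top [469.63772647 216.82200344  14.        ]
toe tip l [617.65143412  74.3610865   12.        ]
toe tip r [598.24016474  71.69351518  12.        ]
column side foot [552.30483714 229.74491469  14.        ]
mug [583.16988895 -39.71606078] [583.13249178 -39.74481496  44.58781183]
mug [579.88308456 -37.41292349] [579.8554983  -37.31094482  43.51801331]
handle outer [574.50358338 -94.36366536  70.        ] [ 575.67633194 -111.94268513   50.        ]
cone [561.92865862 145.94244883  55.75746174] [562.16055537 145.92499392]
cone [533.40516797 100.92788384  53.28309113] [533.35582037 101.68793399]
a [ 37.29945673 532.13867603]
b [452.47464067 190.40434125]
```

```bash
python3 - <<'E'
from h import *
from scipy.optimize import least_squares
a=env.get_image('scene');b=env.get_image('side')
A=lambda u,v:(150+u/2.6,120+v/2.6)
B=lambda u,v:(200+u/3,140+v/3)
ra=[A(*q) for q in((173,235),(185,208),(210,195),(243,192),(280,198),(308,222),(313,243),(300,275),(270,291),(230,293),(190,277))]
rb=[B(*q) for q in((272,192),(285,177),(318,167),(345,167),(375,175),(397,190),(292,220))]
fa=[A(*q) for q in((316,300),(308,325),(290,340),(265,350),(240,352),(210,345),(185,328))]
fb=[B(*q) for q in((270,250),(272,268),(285,285),(305,295),(330,299))]
def f(c,qa,qb):
    return np.concatenate([np.hypot(*(np.array([onz(p,q,c[3])[:2] for q in r])-c[:2]).T)-c[2] for p,r in((a,qa),(b,qb))])
for n,x,y,z,r in(('cone',ra,rb,126,54),('flange',fa,fb,60,56)):
    s=least_squares(f,[560,120,r,z],args=(x,y)); print(n,s.x,np.sqrt(np.mean(s.fun**2)))
g=lambda u,v,k:tri((a,A(*u)),(b,B(*v)))
# stand model fit: corners
def res(s):
    c,sn=np.cos(s[2]),np.sin(s[2]); W=lambda x,y,z:(s[0]+c*x-sn*y,s[1]+sn*x+c*y,z)
    o=[]
    for p,F,u,v,X in((a,A,93,322,(-75,123,14)),(a,A,131,357,(-75,67,0)),(a,A,362,350,(75,-65,12)),(a,A,340,361,(55,-65,0)),
      (b,B,295,437,(75,123,0)),(b,B,455,403,(-75,123,0)),(b,B,238,298,(75,-65,12)),(b,B,256,292,(55,-65,12)),(b,B,445,358,(-75,67,14))):
        o+=list(proj(p,W(*X))-F(u,v))
    return o
s=least_squares(res,[560,130,0],loss='soft_l1'); print(s.x,np.round(s.fun,1))
E
```

```text
cone [546.74922726 130.88977549  52.9612673  148.48994411] 2.6100960348842723
flange [547.19174533 128.79624408  54.87190317  82.77484507] 0.8783559954134278
[ 5.44854144e+02  1.32567707e+02 -4.00467379e-02] [-3.3 -2.  -1.7  2.7 -0.  -1.8  2.   2.3 -0.7  2.   2.2  1.3 -0.9 -1.5
  0.  -0.7 -2.3 -1.9]
```

```bash
cat >> h.py <<'E'
def goal(pos,yaw,lean=None,n=None):
    """tool down, tool y along world dir yaw+90deg (or Rm given): prints tool-frame shift (mm) and rotvec"""
    o=env.get_obs(); R0=R.from_rotvec(o['orientation'])
    Rt=yaw if isinstance(yaw,R) else down(yaw,R0)
    print('t',round(o['time_s'],2),'pos',np.round(o['eef_pos'],1),'shift_tool mm',np.round(R0.inv().apply(np.array(pos)-o['eef_pos']),1),'turn',np.round((R0.inv()*Rt).as_rotvec(),4),'op',round(o['opening'],1),'F',np.round(o['wrist_force'],1))
def down(yaw,R0):
    best=None
    for k in(0,np.pi):
        c,s=np.cos(yaw+k),np.sin(yaw+k)
        Rt=R.from_matrix(np.array([[c,s,0],[s,-c,0],[0,0,-1]]))
        if best is None or (R0.inv()*Rt).magnitude()<(R0.inv()*best).magnitude(): best=Rt
    return best
E
python3 - <<'E'
from h import *
o=env.get_obs();print(R.from_rotvec(o['orientation']).as_matrix().round(3))
goal((500,218,300),-0.06)
w=env.get_image('wrist');f,e,M=cam(w);print(w['vertical_fov'],e,M.round(2),o['eef_pos'])
E
```

```text
[[-0.902  0.431  0.   ]
 [ 0.431  0.902  0.   ]
 [ 0.     0.    -1.   ]]
t 1.2 pos [247.9 518.8 225. ] shift_tool mm [-357.1 -162.7  -75. ] turn [ 1.000e-04  0.000e+00 -3.857e-01] op 91.1 F [-0.  -0.6 -0.1]
60.24046406993975 [182.69979198 550.60785775 385.05115978] [[ 0.43  0.87  0.23]
 [ 0.9  -0.42 -0.11]
 [-0.    0.26 -0.97]] [247.93099241 518.82007453 224.97137067]
```

Emit:
send_rows([
  [[0, 0, -0.019], [0, 0, -0.0964], 0.7],
  [[0, 0, -0.019], [0, 0, -0.0964], 0.7],
  [[0, 0, -0.019], [0, 0, -0.0964], 0.7],
  [[0, 0, -0.019], [0, 0, -0.0964], 0.7],
])

```text
time_s: 1.58
eef_pos: [247.9, 518.7, 301.8]
orientation: [-0.087, -3.14, 0.0]
wrist_force: [0.1, 0.8, 0.0]
opening: 67.5
gripper_force: 0.0
```

Emit:
send_rows([
  [[-0.027, -0.0285, 0], [0, 0, 0], 0.7],
  [[-0.027, -0.0285, 0], [0, 0, 0], 0.7],
  [[-0.027, -0.0285, 0], [0, 0, 0], 0.7],
  [[-0.027, -0.0285, 0], [0, 0, 0], 0.7],
  [[-0.027, -0.0285, 0], [0, 0, 0], 0.7],
])

```text
time_s: 2.0
eef_pos: [374.8, 367.0, 301.1]
orientation: [0.093, 3.14, 0.001]
wrist_force: [0.5, 1.0, -0.3]
opening: 63.7
gripper_force: 0.0
```

Emit:
send_rows([
  [[-0.027, -0.0285, 0], [0, 0, 0], 0.7],
  [[-0.027, -0.0285, 0], [0, 0, 0], 0.7],
  [[-0.027, -0.0285, 0], [0, 0, 0], 0.7],
  [[-0.027, -0.0285, 0], [0, 0, 0], 0.7],
  [[-0.027, -0.0285, 0], [0, 0, 0], 0.7],
])

```text
time_s: 2.42
eef_pos: [501.2, 216.4, 301.2]
orientation: [0.095, 3.14, 0.001]
wrist_force: [0.4, 1.5, -0.2]
opening: 63.8
gripper_force: 0.0
```

```bash
python3 - <<'E'
from h import *
goal((500,218,300),-0.06)
w=env.get_image('wrist');save(w,'w1.png')
for X in((500,220,193),(560,216,193),(546,131,148),(552,221,14)): print(X,proj(w,X).round(1))
E
```

```text
t 2.42 pos [501.2 216.4 301.2] shift_tool mm [1.3 1.5 1.2] turn [ 0.0004  0.0005 -0.0003] op 63.8 F [ 0.4  1.5 -0.2]
(500, 220, 193) [286.8 212.2]
(560, 216, 193) [286.2 284. ]
(546, 131, 148) [192.9 253.5]
(552, 221, 14) [288.3 215.6]
```

View pics/w1.png

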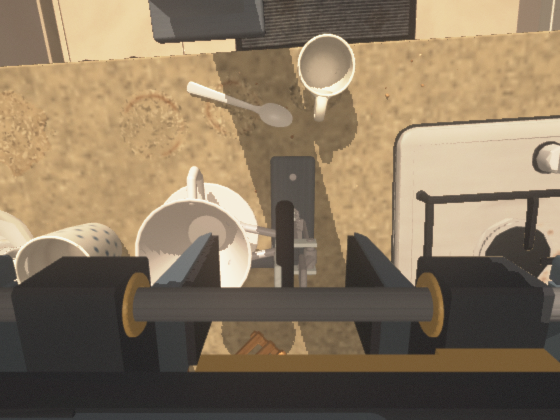

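```bash
python3 - <<'E'
from h import *
w=env.get_image('wrist');a=env.get_image('scene');b=env.get_image('side')
A=lambda u,v:(150+u/2.6,120+v/2.6)
B=lambda u,v:(200+u/3,140+v/3)
for k,x in(('w1',(286,205)),('w',(285.5,204))):
  print(k,tri((w,x),(a,A(106,171)),(b,B(437,200))),tri((w,x),(a,A(106,171))),tri((w,x),(b,B(437,200))))
for z in(190,200): print(z,onz(w,(286,205),z),onz(w,(285.5,240),z))
# dark bar columns
g=w['img'].max(2)
for r in(210,215,220,225): 
    c=np.where(g[r,270:302]<60)[0]+270; print(r,c.min(),c.max(),len(c))
E
```

```text
w1 [496.49349582 217.37687248 196.28680718] [495.91958436 214.12034679 202.04713798] [495.80262053 215.81918249 193.53298849]
w [496.1723095  217.13960132 196.21561875] [495.31715808 213.70880412 202.53177702] [495.32152543 215.35174465 193.01271029]
190 [499.92868436 213.62612448 190.        ] [528.34271962 211.42608149 190.        ]
200 [497.44857643 213.74476178 200.        ] [524.81208114 211.6260593  200.        ]
210 295 299 3
215 298 300 3
220 299 300 2
225 298 298 1
```

```bash
python3 - <<'E'
from h import *
w=env.get_image('wrist')
for z in(290,250,193): print(proj(w,(501.2,216.4,z)), proj(w,(511.2,215.8,z)))
g=w['img'].astype(int).sum(2)
for r in(210,216,222,228): print(r,g[r,268:306])
E
```

```text
[280.12402237 265.33611517] [280.22735811 283.4026373 ]
[280.53018611 239.54114501] [280.61111724 254.80305758]
[280.91359817 215.19110596] [280.97508413 227.67849148]
210 [334 329 260 248 255 254 194 163 161 169 164 174 171 165 171 160 158 165
 164 160 160 161 154 162 225 377 372 300 267 251 247 248 252 248 252 245
 249 247]
216 [314 311 273 250 250 248 203 170 173 167 170 169 170 169 167 161 155 164
 168 160 159 157 156 160 234 374 355 341 360 375 321 262 254 251 251 247
 247 246]
222 [331 325 274 254 256 254 211 180 176 171 173 174 171 163 166 161 164 165
 160 158 164 157 159 162 210 338 319 324 354 378 379 386 384 384 334 301
 284 254]
228 [324 316 268 248 255 250 207 179 167 164 168 169 167 171 167 161 169 166
 162 164 162 162 158 161 201 299 316 337 369 367 374 365 355 376 313 294
 310 302]
```

Emit:
send_rows([
  [[-0.0028, 0, 0.0295], [0, 0, 0], 0.6],
  [[-0.0028, 0, 0.0295], [0, 0, 0], 0.6],
  [[-0.0028, 0, 0.0295], [0, 0, 0], 0.6],
  [[-0.0024, 0, 0.0295], [0, 0, 0], 0.6],
  [[0, 0, 0], [0, 0, 0], 0.6],
])

```text
time_s: 3.08
eef_pos: [506.9, 217.5, 177.6]
orientation: [-0.091, -3.13, 0.007]
wrist_force: [-1.3, 0.3, -0.2]
opening: 54.9
gripper_force: 0.0
```

```bash
python3 - <<'E'
from h import *
goal((512,215.7,183),-0.065)
w=env.get_image('wrist');b=env.get_image('side')
c=cv2.resize(b['img'][170:270,260:370],None,fx=4,fy=4,interpolation=cv2.INTER_CUBIC)
d=np.vstack([w['img'][120:320],]); d=cv2.resize(d,(800,286)) if 0 else d
o=np.zeros((600,760,3),np.uint8); o[:200,:560]=d; o[200:600,:440]=c
cv2.imwrite('pics/m1.png',o[:,:,::-1])
E
```

```text
t 3.08 pos [506.9 217.5 177.6] shift_tool mm [-5.2 -1.6 -5.5] turn [-0.0046 -0.0105  0.0072] op 54.9 F [-1.3  0.3 -0.2]
```

View pics/m1.png

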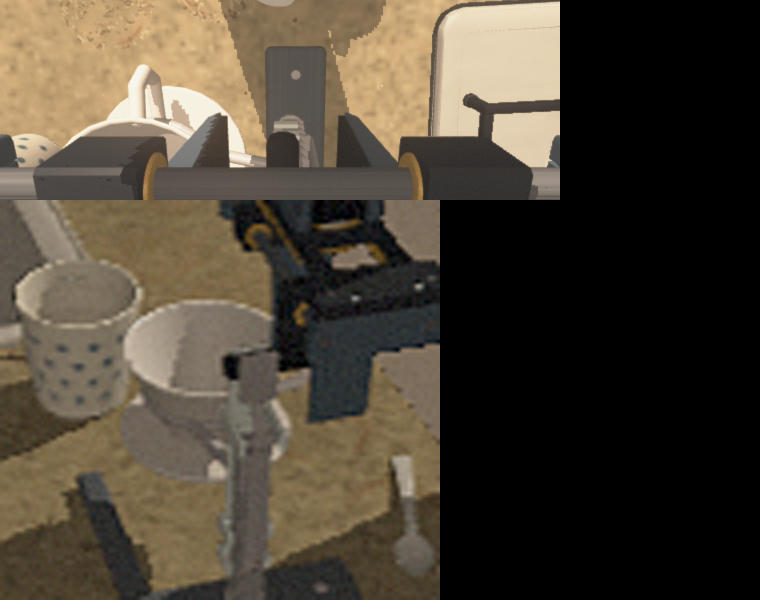

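Emit:
send_rows([
  [[0, 0, 0], [0, 0, 0], 0.6],
  [[0, 0, 0], [0, 0, 0], 0.6],
])

```text
time_s: 3.35
eef_pos: [512.0, 218.5, 185.3]
orientation: [0.093, 3.136, 0.003]
wrist_force: [0.2, -0.1, 0.2]
opening: 54.8
gripper_force: 0.0
```

```bash
python3 - <<'E'
from h import *
goal((512,215.7,183),-0.065)
b=env.get_image('side')
for y,z in((217,196),(217,203),(217,189)): print('bar front end',proj(b,(497,y,z)))
t=env.get_obs()['eef_pos']
for dz in(-11,): print('tip',proj(b,t+np.array([0,27+12,dz])))
E
```

```text
t 3.35 pos [512.  218.5 185.3] shift_tool mm [-0.2 -2.8  2.3] turn [0.002  0.0039 0.0057] op 54.8 F [ 0.2 -0.1  0.2]
bar front end [343.92708785 205.65624083]
bar front end [344.10674676 203.21524848]
bar front end [343.74883766 208.07809308]
tip [344.52607771 224.07561798]
```

Emit:
send_rows([
  [[0, 0, 0], [0, 0, 0], 0.15],
  [[0, 0, 0], [0, 0, 0], 0.1],
  [[0, 0, 0], [0, 0, 0], 0.0],
  [[0, 0, 0], [0, 0, 0], 0.0],
  [[0, 0, 0], [0, 0, 0], 0.0],
], grip_force=8)

```text
time_s: 3.82
eef_pos: [511.1, 217.4, 183.1]
orientation: [0.095, 3.14, 0.0]
wrist_force: [-0.8, -0.1, -0.9]
opening: 24.3
gripper_force: 0.0
```

Emit:
send_rows([
  [[0, 0, 0], [0, 0, 0], 0.0],
  [[0, 0, 0], [0, 0, 0], 0.0],
], grip_force=8)

```text
time_s: 3.98
eef_pos: [511.1, 217.3, 182.9]
orientation: [-0.094, -3.14, 0.0]
wrist_force: [-0.8, -0.1, -0.8]
opening: 13.9
gripper_force: 8.0
```

Emit:
send_rows([
  [[0, 0, 0], [0, 0, 0], 0.0],
  [[0, 0, -0.003], [0, 0, 0], 0.0],
  [[0, 0, -0.005], [0, 0, 0], 0.0],
  [[0, 0, -0.006], [0, 0, 0], 0.0],
  [[0, 0, 0], [0, 0, 0], 0.0],
], grip_force=45)

```text
time_s: 4.4
eef_pos: [511.1, 217.3, 197.2]
orientation: [-0.094, -3.14, 0.001]
wrist_force: [1.4, -0.4, -5.4]
opening: 13.4
gripper_force: 45.0
```

Emit:
send_rows([
  [[0, 0, -0.004], [0, 0, 0], 0.0],
  [[0, 0, -0.006], [0, 0, 0], 0.0],
  [[0, 0, -0.006], [0, 0, 0], 0.0],
  [[0, 0, -0.004], [0, 0, 0], 0.0],
  [[0, 0, 0], [0, 0, 0], 0.0],
], grip_force=45)

```text
time_s: 4.82
eef_pos: [511.1, 217.3, 217.8]
orientation: [0.094, 3.14, -0.0]
wrist_force: [1.4, -0.7, -6.3]
opening: 13.7
gripper_force: 45.0
```

```bash
python3 - <<'E'
from h import *
from scipy.optimize import least_squares
goal((512,215.7,183),-0.065)
for n in('scene','side'):
    p=env.get_image(n);save(p,n+'2.png')
E
```

```text
t 4.82 pos [511.1 217.3 217.8] shift_tool mm [-1.  -1.6 34.8] turn [0.     0.0004 0.0049] op 13.7 F [ 1.4 -0.7 -6.3]
```

Emit:
send_rows([
  [[0, 0, -0.003], [0, 0, 0], 0.0],
  [[0, 0, -0.003], [0, 0, 0], 0.0],
  [[0, 0, -0.003], [0, 0, 0], 0.0],
  [[0, 0, -0.003], [0, 0, 0], 0.0],
  [[0, 0, 0], [0, 0, 0], 0.0],
])

```text
time_s: 5.33
eef_pos: [511.1, 217.3, 229.7]
orientation: [0.095, 3.14, -0.0]
wrist_force: [2.5, -1.2, -7.0]
opening: 14.0
gripper_force: 45.0
```

Emit:
send_rows([
  [[0, 0, -0.0015], [0, 0, 0], 0.0],
  [[0, 0, -0.0015], [0, 0, 0], 0.0],
  [[0, 0, 0], [0, 0, 0], 0.0],
])

```text
time_s: 5.58
eef_pos: [511.0, 217.3, 232.0]
orientation: [-0.095, -3.14, 0.0]
wrist_force: [3.3, -1.4, -9.4]
opening: 13.8
gripper_force: 45.0
```

Emit:
send_rows([
  [[0, 0, -0.0015], [0, 0, 0], 0.0],
  [[0, 0, -0.0015], [0, 0, 0], 0.0],
  [[0, 0, 0], [0, 0, 0], 0.0],
])

```text
time_s: 5.83
eef_pos: [511.0, 217.3, 235.1]
orientation: [-0.094, -3.14, 0.0]
wrist_force: [3.4, -0.0, -10.5]
opening: 13.7
gripper_force: 45.0
```

Emit:
send_rows([
  [[0, 0, -0.0015], [0, 0, 0], 0.0],
  [[0, 0, -0.0005], [0, 0, 0], 0.0],
  [[0, 0, 0], [0, 0, 0], 0.0],
])

```text
time_s: 6.08
eef_pos: [511.0, 217.3, 235.4]
orientation: [-0.095, -3.139, 0.001]
wrist_force: [6.0, -0.4, -18.3]
opening: 13.5
gripper_force: 45.0
```

Emit:
send_rows([
  [[0, 0, -0.0015], [0, 0, 0], 0.0],
  [[0, 0, -0.0005], [0, 0, 0], 0.0],
  [[0, 0, 0], [0, 0, 0], 0.0],
])

```text
time_s: 6.33
eef_pos: [511.0, 217.3, 235.4]
orientation: [-0.094, -3.137, 0.002]
wrist_force: [8.6, 0.3, -27.5]
opening: 14.0
gripper_force: 45.0
```

Emit:
send_rows([
  [[0, 0, 0.003], [0, 0, 0], 0.0],
  [[0, 0, 0.003], [0, 0, 0], 0.0],
  [[0, 0, 0.003], [0, 0, 0], 0.0],
  [[0, 0, 0.002], [0, 0, 0], 0.0],
  [[0, 0, 0], [0, 0, 0], 0.0],
])

```text
time_s: 6.75
eef_pos: [511.1, 217.3, 228.3]
orientation: [0.095, 3.139, 0.0]
wrist_force: [2.3, -1.9, -6.6]
opening: 13.6
gripper_force: 45.0
```

Emit:
send_rows([
  [[0, 0, 0.001], [0, 0, 0], 0.0],
  [[0, 0, 0.001], [0, 0, 0], 0.0],
  [[0, 0, 0], [0, 0, 0], 0.0],
])

```text
time_s: 7.0
eef_pos: [511.1, 217.3, 226.0]
orientation: [0.095, 3.14, -0.0]
wrist_force: [2.1, -1.5, -6.5]
opening: 13.8
gripper_force: 45.0
```

Emit:
send_rows([
  [[0, 0, 0.0008], [0, 0, 0], 0.0],
  [[0, 0, 0.0005], [0, 0, 0], 0.0],
  [[0, 0, 0], [0, 0, 0], 0.0],
])

```text
time_s: 7.25
eef_pos: [511.1, 217.3, 225.1]
orientation: [0.095, 3.14, 0.0]
wrist_force: [1.0, -3.3, -3.1]
opening: 13.7
gripper_force: 45.0
```

Emit:
send_rows([
  [[0, 0, 0.0007], [0, 0, 0], 0.0],
  [[0, 0, 0], [0, 0, 0], 0.0],
])

```text
time_s: 7.42
eef_pos: [511.1, 217.3, 224.9]
orientation: [0.094, 3.139, 0.0]
wrist_force: [-0.4, -3.5, 1.8]
opening: 13.7
gripper_force: 45.0
```

Emit:
send_rows([
  [[0, 0, 0], [0, 0, 0], 0.5],
  [[0, 0, 0], [0, 0, 0], 0.5],
  [[0, 0, 0], [0, 0, 0], 0.5],
  [[0, 0, 0], [0, 0, 0], 0.5],
])

```text
time_s: 7.75
eef_pos: [511.1, 218.0, 224.1]
orientation: [0.095, 3.14, 0.002]
wrist_force: [-0.9, -0.2, -0.2]
opening: 37.8
gripper_force: 0.0
```

Emit:
send_rows([
  [[0, 0, -0.025], [0, 0, 0], 0.5],
  [[0.01, 0, -0.035], [0, 0, 0], 0.5],
  [[0.02, 0, -0.03], [0, 0, 0], 0.5],
  [[0.03, 0, 0], [0, 0, 0], 0.6],
  [[0, 0, 0], [0, 0, 0], 0.6],
])

```text
time_s: 8.17
eef_pos: [447.9, 221.7, 316.6]
orientation: [0.093, 3.139, 0.005]
wrist_force: [-0.6, 0.6, -0.2]
opening: 53.8
gripper_force: 0.0
```

```bash
python3 - <<'E'
from h import *
goal((512,215.7,183),-0.065)
a=env.get_image('scene');b=env.get_image('side');w=env.get_image('wrist')
o=np.zeros((600,800,3),np.uint8)
o[:300,:400]=cv2.resize(a['img'],(400,300))*0
c1=cv2.resize(a['img'][170:320,190:370],None,fx=2.2,fy=2.2,interpolation=cv2.INTER_CUBIC)
c2=cv2.resize(b['img'][160:290,250:370],None,fx=3,fy=2.5,interpolation=cv2.INTER_CUBIC)
o[:c1.shape[0],:c1.shape[1]]=c1; o[:c2.shape[0],400:400+c2.shape[1]]=c2
o[340:600,:560]=w['img'][:260]
cv2.imwrite('pics/m3.png',o[:,:,::-1]); save(w,'w3.png'); save(a,'a3.png'); save(b,'b3.png')
print(env.get_obs()['eef_pos'])
E
```

```text
t 8.17 pos [447.9 221.7 316.6] shift_tool mm [-64.2  -2.6 133.6] turn [0.003  0.0011 0.006 ] op 53.8 F [-0.6  0.6 -0.2]
[451.20814289 221.22292606 313.86669735]
```

View pics/m3.png

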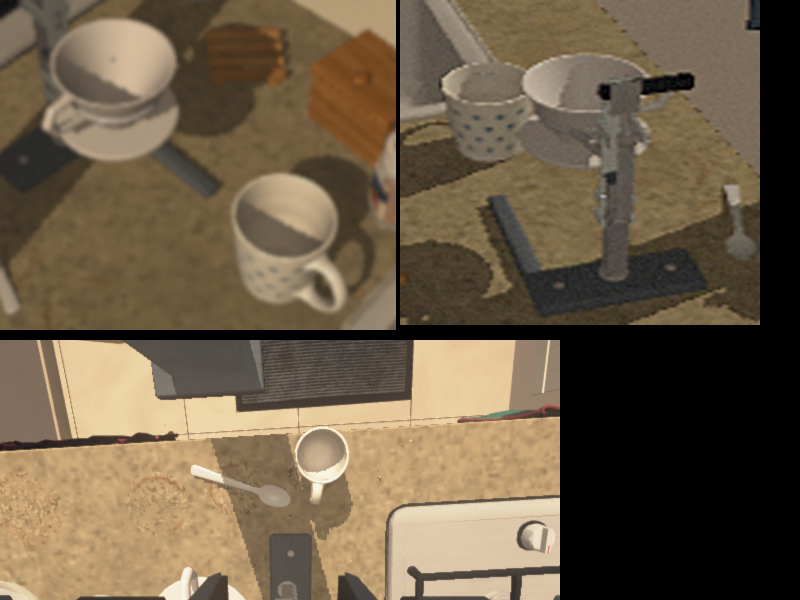

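```bash
cat >> h.py <<'E'
def leanR(yaw,lean):
    """tool x ~ world -y side, fingers closing along mug x (yaw), leaning back to -y"""
    c,s=np.cos(yaw),np.sin(yaw); y=np.array([-c,-s,0]); l=np.array([-s,c,0])
    z=l*np.sin(lean)+np.array([0,0,-np.cos(lean)])
    return R.from_matrix(np.array([np.cross(y,z),y,z]).T)
E
python3 - <<'E'
from h import *
o=env.get_obs();print(o['q'].round(3))
for l in(0,0.6):
  r=leanR(-0.06,l);print(r.as_matrix().round(2));goal((575,-180,230),r)
  M=r.inv().apply(np.array([575,-180,230])-o['eef_pos']);print('final-frame shift',M)
E
```

```text
[ 0.433  0.159  1.56   0.     1.423 -1.078]
[[-0.06 -1.    0.  ]
 [-1.    0.06  0.  ]
 [-0.    0.   -1.  ]]
t 8.32 pos [451.2 221.2 313.9] shift_tool mm [-147.5 -393.1   83.8] turn [-0.0000e+00  7.0000e-04 -1.5706e+00] op 54.6 F [ 0.4 -0.9 -0.2]
final-frame shift [ 393.07788571 -147.62803274   83.86669735]
[[-0.05 -1.    0.03]
 [-0.82  0.06  0.56]
 [-0.56  0.   -0.83]]
t 8.32 pos [451.2 221.2 313.9] shift_tool mm [-147.5 -393.1   83.8] turn [-0.4699 -0.4693 -1.519 ] op 54.6 F [ 0.4 -0.9 -0.2]
final-frame shift [ 371.77587793 -147.62803274 -152.7302974 ]
```

Emit:
send_rows([
  [[0, 0, 0], [0, 0, 0.12], 0.5],
  [[0, 0, 0], [0, 0, 0.12], 0.5],
  [[0, 0, 0], [0, 0, 0.12], 0.5],
  [[0, 0, 0], [0, 0, 0.12], 0.5],
  [[0, 0, 0], [0, 0, 0.12], 0.5],
])

```text
time_s: 8.73
eef_pos: [452.0, 221.0, 312.8]
orientation: [-1.028, -2.967, 0.002]
wrist_force: [0.1, 0.2, -0.1]
opening: 45.5
gripper_force: 0.0
```

Emit:
send_rows([
  [[0, 0, 0], [0, 0, 0.12], 0.5],
  [[0, 0, 0], [0, 0, 0.12], 0.5],
  [[0, 0, 0], [0, 0, 0.12], 0.5],
  [[0, 0, 0], [0, 0, 0.12], 0.5],
  [[0, 0, 0], [0, 0, 0.12], 0.5],
])

```text
time_s: 9.15
eef_pos: [452.0, 221.0, 312.7]
orientation: [-1.859, -2.531, 0.002]
wrist_force: [-0.6, 1.3, 0.2]
opening: 45.9
gripper_force: 0.0
```

Emit:
send_rows([
  [[0, 0, 0], [0, 0, 0.12], 0.5],
  [[0, 0, 0], [0, 0, 0.12], 0.5],
  [[0, 0, 0], [0, 0, 0.12], 0.5],
  [[-0.037, 0.0124, 0], [0, 0, 0], 0.5],
  [[-0.037, 0.0124, 0], [0, 0, 0], 0.5],
])

```text
time_s: 9.57
eef_pos: [473.1, 146.2, 312.7]
orientation: [-2.271, -2.169, 0.002]
wrist_force: [1.4, -0.8, -0.1]
opening: 45.5
gripper_force: 0.0
```

Emit:
send_rows([
  [[-0.037, 0.0124, 0], [0, 0, 0], 0.5],
  [[-0.037, 0.0124, 0], [0, 0, 0], 0.5],
  [[-0.037, 0.0124, 0], [0, 0, 0], 0.5],
  [[-0.037, 0.0124, 0], [0, 0, 0], 0.5],
  [[-0.037, 0.0124, 0], [0, 0, 0], 0.5],
])

```text
time_s: 9.98
eef_pos: [526.0, -44.3, 312.8]
orientation: [-2.276, -2.164, 0.001]
wrist_force: [0.6, -0.1, -0.4]
opening: 45.3
gripper_force: 0.0
```

Emit:
send_rows([
  [[-0.037, 0.0124, 0], [0, 0, 0], 0.5],
  [[-0.037, 0.0124, 0], [0, 0, 0], 0.5],
  [[-0.037, 0.0124, 0], [0, 0, 0], 0.5],
  [[0, 0, 0], [0, 0, 0], 0.5],
  [[0, 0, 0], [0, 0, 0], 0.5],
])

```text
time_s: 10.4
eef_pos: [557.3, -156.9, 311.9]
orientation: [-2.278, -2.159, 0.002]
wrist_force: [-0.3, 0.0, -0.2]
opening: 45.3
gripper_force: 0.0
```

Emit:
send_rows([
  [[0, 0, 0], [0, 0.12, 0], 0.5],
  [[0, 0, 0], [0, 0.12, 0], 0.5],
  [[0, 0, 0], [0, 0.12, 0], 0.5],
  [[0, 0, 0], [0, 0.12, 0], 0.5],
  [[0, 0, 0], [0, 0.12, 0], 0.5],
])

```text
time_s: 10.82
eef_pos: [557.3, -153.8, 314.7]
orientation: [-1.926, -1.836, -0.604]
wrist_force: [-0.8, -0.1, -0.3]
opening: 45.7
gripper_force: 0.0
```

Emit:
send_rows([
  [[0, 0, 0], [0, 0, 0], 0.5],
  [[0, 0, 0], [0, 0, 0], 0.5],
  [[0, 0, 0], [0, 0, 0], 0.5],
])

```text
time_s: 11.07
eef_pos: [557.0, -153.6, 314.2]
orientation: [-1.93, -1.84, -0.596]
wrist_force: [0.6, 1.0, 0.9]
opening: 45.4
gripper_force: 0.0
```

```bash
sed -i 's/y=np.array(\[-c,-s,0\])/y=np.array([c,s,0])/' h.py; python3 - <<'E'
from h import *
print(env.get_obs()['q'].round(3))
goal((575,-180,230),leanR(-0.06,0.6))
w=env.get_image('wrist');save(w,'w4.png')
for X in((581.5,-38.5,93),(546,131,196),(546,131,128)): print(X,proj(w,X).round(1))
E
```

```text
[-0.568  0.413  1.339  0.515  1.697 -0.535]
t 11.07 pos [ 557.  -153.6  314.2] shift_tool mm [-68.5  19.2  55.2] turn [-0.0066  0.0017  0.0099] op 45.4 F [0.6 1.  0.9]
(581.5, -38.5, 93) [298.2 207.3]
(546, 131, 196) [258.1  22.8]
(546, 131, 128) [261.7  68.8]
```

View pics/w4.png

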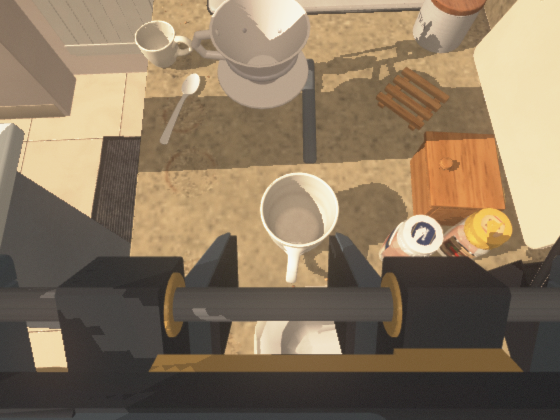

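```bash
cat > fit.py <<'E'
from h import *
from scipy.optimize import least_squares
w=env.get_image('wrist');a=env.get_image('scene');b=env.get_image('side')
A=lambda u,v:(190+u/2.2,170+v/2.2)
B=lambda u,v:(250+(u-400)/3,160+v/2.5)
mw=[(261,212),(267,192),(280,179),(299,174),(320,179),(334,195),(338,212),(331,232),(316,246),(298,250),(278,246),(266,231)]
X=np.array([onz(w,q,93)[:2] for q in mw])
print('mug wrist',least_squares(lambda c:np.hypot(*(X-c[:2]).T)-c[2],[581,-38,46]).x)
mug=np.array([582,-39])
for yaw in(-.15,-.1,-.05,0,.05): print(yaw,[proj(w,(mug[0]+r*np.sin(yaw),mug[1]-r*np.cos(yaw),z)).round(1).tolist() for r,z in((81,50),(73,70),(81,70))])
cw=[(211,25),(217,8),(308,25),(302,44),(285,60),(260,66),(235,60),(219,45)]
fw=[(218,75),(222,85),(235,97),(255,103),(275,103),(292,97),(304,85),(308,72)]
fa=[A(*q) for q in((179,112),(172,130),(150,147),(122,157),(95,155),(68,142))]
ca=[A(*q) for q in((50,65),(58,42),(80,26),(112,19),(145,27),(170,47),(176,68),(165,92),(140,107),(110,110),(75,100))]
cb=[B(*q) for q in((522,88),(530,70),(560,58),(590,55),(625,60),(645,72))]
def f(c,S):
    return np.concatenate([np.hypot(*(np.array([onz(p,q,c[3])[:2] for q in r])-c[:2]).T)-c[2] for p,r in S])
for n,S,z in(('cone w',((w,cw),),None),('cone all',((w,cw),(a,ca),(b,cb)),196),('cone wa',((w,cw),(a,ca)),196),('flange wa',((w,fw),(a,fa)),130),):
    if z is None:
        for z in(190,196,202): print(n,z,least_squares(lambda c:f([*c,z],S),[546,131,54]).x); 
    else:
        s=least_squares(lambda c:f(c,S),[546,131,54,z],loss='soft_l1'); print(n,s.x,np.sqrt(np.mean(s.fun**2)))
for z in(126,130,134): print('flange w',z,least_squares(lambda c:f([*c,56,z],((w,fw),)),[546,131]).x)
for q,z in(((307,162),12),((313,162),12),((304,162),12)): print('toe',onz(w,q,z))
E
python3 fit.py
```

```text
mug wrist [582.64200259 -42.24962737  45.86173365]
-0.15 [[291.1, 283.4], [292.2, 273.9], [291.5, 280.8]]
-0.1 [[294.5, 283.6], [295.3, 274.1], [295.0, 281.1]]
-0.05 [[297.8, 283.7], [298.5, 274.2], [298.5, 281.2]]
0 [[301.2, 283.6], [301.6, 274.1], [302.1, 281.1]]
0.05 [[304.6, 283.4], [304.8, 273.9], [305.6, 280.8]]
cone w 190 [547.47365238 134.48035257  51.88298892]
cone w 196 [547.64721909 128.10484417  50.83922392]
cone w 202 [547.82078635 121.72933263  49.79545771]
cone all [545.56638274 132.50105769  52.88154051 189.16977515] 2.7897496803338675
cone wa [545.7828324  132.27312694  52.68892821 189.45472531] 3.1189780284071036
flange wa [547.64272435 134.58461073  55.9420037  125.64521978] 2.0224540437976533
flange w 126 [548.1245425  137.10822366]
flange w 130 [548.23397556 134.38692337]
flange w 134 [548.34340517 131.66900481]
toe [604.26983122  61.58689401  12.        ]
toe [613.05787849  61.16713267  12.        ]
toe [599.87592616  61.79676902  12.        ]
```

```bash
python3 - <<'E'
from h import *
w=env.get_image('wrist')
for n,q,z in(('sjar left',(387,250),80),('sjar',(420,232),90),('sbox L front top',(413,180),80),('sbox bottom',(411,195),0),('yellow',(490,225),100)): print(n,onz(w,q,z).round())
r=leanR(-0.125,0.6); T=np.array([573.5,-109,45.4]); zt=r.apply([0,0,1])
print(zt); goal(T-90*zt,r); goal(T,r)
o=env.get_obs(); print('in final frame',r.inv().apply(T-90*zt-o['eef_pos']))
E
```

```text
sjar left [682. -90.  80.]
sjar [720. -73.  90.]
sbox L front top [727.  -4.  80.]
sbox bottom [753.   7.   0.]
yellow [796. -72. 100.]
[ 0.07039665  0.56023694 -0.82533561]
t 11.32 pos [ 556.9 -153.4  314.9] shift_tool mm [-114.6   10.2  158.2] turn [-0.0424  0.0014  0.0649] op 45.5 F [ 0.2 -0.3 -0.1]
t 11.32 pos [ 556.9 -153.4  314.9] shift_tool mm [-114.6   14.   248.1] turn [-0.0424  0.0014  0.0649] op 45.5 F [ 0.2 -0.3 -0.1]
in final frame [-114.13161492   10.92120785  158.50743508]
```

Emit:
send_rows([
  [[0, 0, 0], [-0.0424, 0.0014, 0.065], 0.5],
])

```text
time_s: 11.4
eef_pos: [558.0, -153.8, 314.1]
orientation: [-2.008, -1.769, -0.621]
wrist_force: [0.1, -0.7, -0.6]
opening: 45.5
gripper_force: 0.0
```

Emit:
send_rows([
  [[-0.0229, 0.0022, 0.0317], [0, 0, 0], 0.5],
  [[-0.0229, 0.0022, 0.0317], [0, 0, 0], 0.5],
  [[-0.0229, 0.0022, 0.0317], [0, 0, 0], 0.5],
  [[-0.0229, 0.0022, 0.0317], [0, 0, 0], 0.5],
  [[-0.0229, 0.0022, 0.0317], [0, 0, 0], 0.5],
])

```text
time_s: 11.82
eef_pos: [567.0, -160.2, 117.6]
orientation: [-2.009, -1.77, -0.621]
wrist_force: [0.7, -0.5, -0.4]
opening: 45.1
gripper_force: 0.0
```

Emit:
send_rows([
  [[0, 0, 0], [0, 0, 0], 0.5],
  [[0, 0, 0], [0, 0, 0], 0.5],
  [[0, 0, 0], [0, 0, 0], 0.5],
])

```text
time_s: 12.07
eef_pos: [568.0, -160.8, 120.8]
orientation: [-2.009, -1.77, -0.624]
wrist_force: [0.5, -0.9, 0.1]
opening: 45.4
gripper_force: 0.0
```

```bash
python3 - <<'E'
from h import *
r=leanR(-0.125,0.6); T=np.array([573.5,-109,45.4])
goal(T,r)
w=env.get_image('wrist');save(w,'w5.png')
print(proj(w,(582.5,-41,93)),proj(w,(573,-113.4,50)),proj(w,(573,-113.4,70)))
E
```

```text
t 12.07 pos [ 568.  -160.8  120.8] shift_tool mm [ 0.3 -1.2 91.6] turn [ 0.0022 -0.0008 -0.0005] op 45.4 F [ 0.5 -0.9  0.1]
[280.37353047 100.1895629 ] [280.13120803 225.0053663 ] [279.97730732 215.78724891]
```

View pics/w5.png

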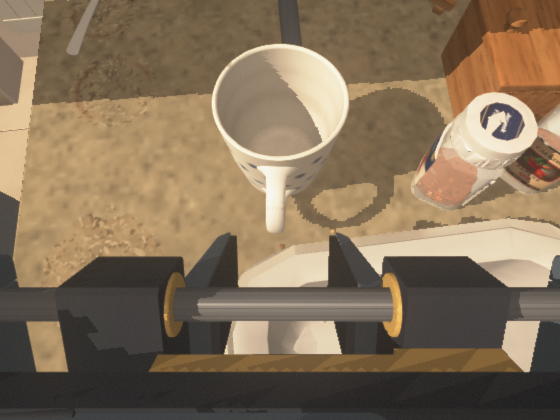

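Emit:
send_rows([
  [[0, -0.0035, 0], [-0.015, 0, 0.024], 0.5],
  [[0, 0, 0.03], [0, 0, 0], 0.5],
  [[0, 0, 0.03], [0, 0, 0], 0.5],
  [[0, 0, 0.02], [0, 0, 0], 0.5],
  [[0, 0, 0.011], [0, 0, 0], 0.5],
])

```text
time_s: 12.53
eef_pos: [570.5, -108.1, 43.6]
orientation: [-2.036, -1.741, -0.629]
wrist_force: [-0.5, -0.6, 0.0]
opening: 45.6
gripper_force: 0.0
```

Emit:
send_rows([
  [[0, 0, 0], [0, 0, 0], 0.5],
  [[0, 0, 0], [0, 0, 0], 0.5],
  [[0, 0, 0], [0, 0, 0], 0.5],
])

```text
time_s: 12.78
eef_pos: [572.1, -110.4, 45.0]
orientation: [-2.038, -1.743, -0.631]
wrist_force: [-0.6, -0.1, 0.9]
opening: 45.7
gripper_force: 0.0
```

```bash
python3 - <<'E'
from h import *
r=leanR(-0.15,0.6); T=np.array([570.5,-109,45.4])
goal(T,r)
w=env.get_image('wrist');a=env.get_image('side')
o=np.zeros((600,560,3),np.uint8);o[:330]=w['img'][:330];o[330:]=cv2.resize(a['img'][150:240,230:400],None,fx=3,fy=3)[:270,:510].copy() if 0 else 0
c=cv2.resize(a['img'][150:240,220:400],None,fx=3,fy=3,interpolation=cv2.INTER_CUBIC); o[330:600,:540]=c
cv2.imwrite('pics/m6.png',o[:,:,::-1])
E
```

```text
t 12.78 pos [ 572.1 -110.4   45. ] shift_tool mm [ 1.2 -1.8  0.4] turn [ 0.0038 -0.0002 -0.0048] op 45.7 F [-0.6 -0.1  0.9]
```

View pics/m6.png

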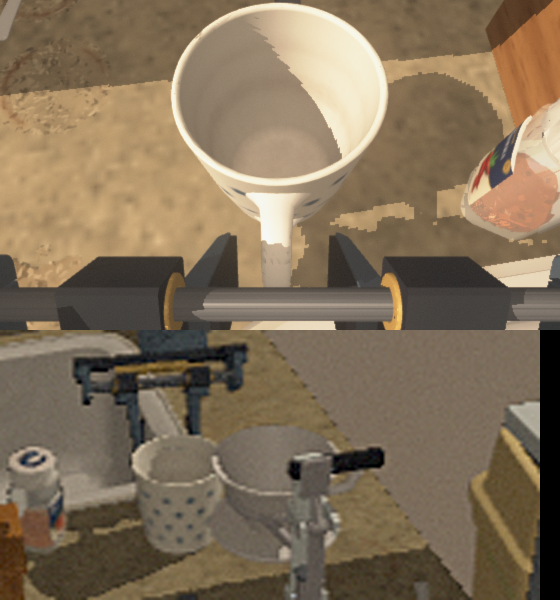

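Emit:
send_rows([
  [[0, -0.0025, 0], [0, 0, 0], 0.4],
  [[0, 0, 0], [0, 0, 0], 0.25],
  [[0, 0, 0], [0, 0, 0], 0.15],
  [[0, 0, 0], [0, 0, 0], 0.0],
  [[0, 0, 0], [0, 0, 0], 0.0],
], grip_force=5)

```text
time_s: 13.3
eef_pos: [568.6, -109.1, 43.5]
orientation: [-2.037, -1.741, -0.629]
wrist_force: [0.5, -0.4, -0.7]
opening: 15.0
gripper_force: 0.4
```

Emit:
send_rows([
  [[0, 0, 0], [0, 0, 0], 0.0],
  [[0, 0, 0], [0, 0, 0], 0.0],
  [[0, 0, 0], [0, 0, 0], 0.0],
], grip_force=5)

```text
time_s: 13.55
eef_pos: [568.6, -109.0, 43.5]
orientation: [-2.036, -1.741, -0.629]
wrist_force: [-0.8, 0.4, 1.2]
opening: 12.5
gripper_force: 4.8
```

Emit:
send_rows([
  [[0, 0, 0], [0, 0, 0], 0.0],
  [[0, 0, 0], [0, 0, 0], 0.0],
  [[0, 0, 0], [0, 0, 0], 0.0],
], grip_force=20)

```text
time_s: 13.8
eef_pos: [568.7, -109.0, 43.4]
orientation: [-2.037, -1.741, -0.629]
wrist_force: [0.9, -0.0, 0.3]
opening: 11.8
gripper_force: 19.5
```

```bash
python3 - <<'E'
from h import *
r=leanR(-0.15,0.6)
goal([570.5,-109,45.4],r)
w=env.get_image('wrist');save(w,'w7.png')
img=w['img']; g=cv2.cvtColor(img,cv2.COLOR_RGB2GRAY)
for m in env.cut_out('mug',w)[:1]:
    reg=m['region']; ys,xs=np.where(reg); print(m['conf'],xs.min(),xs.max(),ys.min(),ys.max())
    cnt=max(cv2.findContours(reg.astype(np.uint8),cv2.RETR_EXTERNAL,cv2.CHAIN_APPROX_NONE)[0],key=len).reshape(-1,2)
    up=cnt[(cnt[:,1]<110)&(cnt[:,1]>3)]
    X=np.array([onz(w,q,93)[:2] for q in up])
    from scipy.optimize import least_squares
    s=least_squares(lambda c:np.hypot(*(X-c[:2]).T)-46,[582,-41],loss='soft_l1');print('mug',s.x,np.sqrt(np.mean(s.fun**2)))
R0=R.from_rotvec(env.get_obs()['orientation']);print(R0.as_matrix().round(3))
E
```

```text
t 13.8 pos [ 568.7 -109.    43.4] shift_tool mm [ 1.4  1.8 -1.4] turn [ 0.0009 -0.0012 -0.0059] op 11.8 F [ 0.9 -0.   0.3]
0.78 178 397 1 286
mug [582.41802046 -39.91738027] 0.608688041457744
[[ 0.129  0.988  0.085]
 [ 0.814 -0.155  0.559]
 [ 0.566 -0.003 -0.825]]
```

Emit:
send_rows([
  [[0.0048, -0.0079, 0.0033], [0, 0, 0], 0.0],
  [[0.0048, -0.0079, 0.0033], [0, 0, 0], 0.0],
  [[0.0048, -0.0079, 0.0033], [0, 0, 0], 0.0],
  [[0.0048, -0.0079, 0.0033], [0, 0, 0], 0.0],
  [[0.0048, -0.0079, 0.0033], [0, 0, 0], 0.0],
])

```text
time_s: 14.32
eef_pos: [533.0, -73.1, 43.5]
orientation: [-2.036, -1.741, -0.628]
wrist_force: [2.0, -0.8, 0.5]
opening: 12.1
gripper_force: 19.6
```

Emit:
send_rows([
  [[0.0112, -0.0021, 0.0077], [0, 0, 0], 0.0],
  [[0.0112, -0.0021, 0.0077], [0, 0, 0], 0.0],
  [[0.0112, -0.0021, 0.0077], [0, 0, 0], 0.0],
  [[0.0112, -0.0021, 0.0077], [0, 0, 0], 0.0],
  [[0, 0, 0], [0, 0, 0], 0.0],
])

```text
time_s: 14.73
eef_pos: [532.9, -15.6, 43.5]
orientation: [-2.032, -1.741, -0.627]
wrist_force: [0.5, 0.9, -1.1]
opening: 12.1
gripper_force: 19.5
```

```bash
python3 - <<'E'
from h import *
r=leanR(-0.15,0.6)
goal([546-11.3+.7,132-72.1+4.5,43.4],r)
w=env.get_image('wrist');save(w,'w8.png')
E
```

```text
t 14.73 pos [532.9 -15.6  43.5] shift_tool mm [65.3 -9.6 45.2] turn [-0.0032 -0.0033 -0.0047] op 12.1 F [ 0.5  0.9 -1.1]
```

View pics/w8.png

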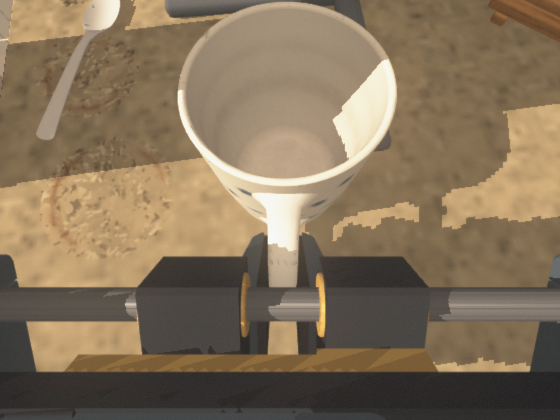

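Emit:
send_rows([
  [[0.0108, -0.0017, 0.0074], [0, 0, 0], 0.0],
  [[0.0108, -0.0017, 0.0074], [0, 0, 0], 0.0],
  [[0.0108, -0.0017, 0.0074], [0, 0, 0], 0.0],
  [[0.0108, -0.0017, 0.0074], [0, 0, 0], 0.0],
  [[0.0108, -0.0017, 0.0074], [0, 0, 0], 0.0],
])

```text
time_s: 15.2
eef_pos: [535.9, 48.1, 43.5]
orientation: [-2.037, -1.741, -0.629]
wrist_force: [0.4, -2.1, 2.3]
opening: 12.3
gripper_force: 19.6
```

Emit:
send_rows([
  [[0.0108, -0.0017, 0.0074], [0, 0, 0], 0.0],
  [[0, 0, 0], [0, 0, 0], 0.0],
  [[0, 0, 0], [0, 0, 0], 0.0],
])

```text
time_s: 15.45
eef_pos: [535.3, 61.7, 43.4]
orientation: [-2.033, -1.742, -0.627]
wrist_force: [-0.7, 1.8, -0.1]
opening: 11.8
gripper_force: 19.5
```

```bash
cat > chk.py <<'E'
from h import *
o=env.get_obs();print(o['time_s'],o['eef_pos'].round(1),o['wrist_force'].round(1),o['opening'])
for n in('scene','side','wrist'):
    p=env.get_image(n)
    for t in('mug','dripper_arm','column'):
        r=env.cut_out(t,p)
        if r:
            ys,xs=np.where(r[0]['region']); print(n,t,round(r[0]['conf'],2),'cols',np.percentile(xs,[0,1,50,99,100]),'rows',np.percentile(ys,[0,1,50,99,100]),len(xs))
    # predicted columns extents of mug rim & flange & cone
    def ext(c,r,z):
        q=np.array([proj(p,(c[0]+r*np.cos(k),c[1]+r*np.sin(k),z)) for k in np.linspace(0,6.28,90)]); return q.min(0).round(1),q.max(0).round(1)
    for nm,rr,z in(('rim',46,93),('base~',36,0),('flange',56,126),('cone',54,192)): print('   ',nm,*ext((545.5,131.5),rr,z))
    save(p,n+'9.png')
E
python3 chk.py
```

```text
15.45 [535.3  61.7  43.4] [-0.7  1.8 -0.1] 11.789212875050197
scene mug 0.89 cols [224.   224.27 238.   253.   254.  ] rows [239. 240. 251. 263. 264.] 528
scene dripper_arm 0.93 cols [210. 211. 229. 254. 255.] rows [204.   207.36 228.   241.   242.  ] 837
scene column 0.73 cols [187.   189.71 217.   252.   254.  ] rows [206. 209. 235. 254. 256.] 1472
    rim [220.6 214.6] [265.4 248.8]
    base~ [228.6 245.6] [261.2 271.8]
    flange [214.1 200.4] [270.3 242.2]
    cone [211.9 177.6] [269.3 218.2]
side mug 0.92 cols [293. 294. 305. 315. 316.] rows [224. 225. 240. 257. 258.] 630
side dripper_arm 0.59 cols [290. 291. 314. 343. 347.] rows [181.  182.  204.  245.1 248. ] 1991
side column 0.93 cols [280. 283. 316. 347. 351.] rows [182. 184. 223. 282. 284.] 3376
    rim [293.7 213.3] [328.8 234.6]
    base~ [297.5 242.1] [323.8 259.4]
    flange [289.7 201.2] [333.3 226.7]
    cone [290.2 180.6] [333.7 204.4]
wrist mug 0.85 cols [196. 206. 283. 361. 371.] rows [145. 153. 192. 283. 287.] 9011
wrist dripper_arm 0.55 cols [107. 115. 278. 442. 451.] rows [  0.   1.  69. 159. 165.] 47011
    rim [165.5  -1.1] [387.6 182.4]
    base~ [224.6 129.6] [334.  229.3]
    flange [103.1 -97.7] [446.3 166.2]
    cone [ -95.3 -454.2] [ 622.5 -126.9]
```

Emit:
send_rows([
  [[0, 0, 0], [0, 0, 0], 0.3],
  [[0, 0, 0], [0, 0, 0], 0.4],
  [[0, 0, 0], [0, 0, 0], 0.4],
  [[0, 0, 0], [0, 0, 0], 0.4],
  [[0, 0, -0.01], [0, 0, 0], 0.4],
])

```text
time_s: 16.47
eef_pos: [534.5, 55.1, 51.0]
orientation: [-2.035, -1.74, -0.626]
wrist_force: [-0.8, 0.3, -1.0]
opening: 36.0
gripper_force: 0.0
```

Emit:
send_rows([
  [[0, 0, -0.03], [0, 0, 0], 0.4],
  [[0, 0, -0.035], [0, 0, 0], 0.4],
  [[0, 0, -0.04], [0, 0, 0], 0.4],
  [[-0.01, 0, -0.04], [0, 0, 0], 0.5],
  [[-0.01, 0, -0.035], [0, 0, 0], 0.6],
])

```text
time_s: 16.88
eef_pos: [517.3, -64.1, 191.8]
orientation: [-2.038, -1.743, -0.63]
wrist_force: [1.7, 1.3, -0.5]
opening: 47.2
gripper_force: 0.0
```

Emit:
send_rows([
  [[0, 0, -0.035], [0, 0, 0], 0.6],
  [[0, 0, -0.035], [0, 0, 0], 0.6],
  [[0, 0, 0], [0, 0, 0], 0.6],
  [[0, 0, 0], [0, 0, 0], 0.6],
])

```text
time_s: 17.22
eef_pos: [511.9, -103.2, 248.4]
orientation: [-2.041, -1.743, -0.631]
wrist_force: [0.0, -0.8, -0.8]
opening: 54.7
gripper_force: 0.0
```

```bash
python3 chk.py; python3 - <<'E'
from h import *
from scipy.optimize import least_squares
w=env.get_image('wrist')
for t,zs,r in(('dripper_arm',(120,124,128),56),):
    m=env.cut_out(t,w)[0]['region'].astype(np.uint8)
print(env.get_obs()['q'].round(2))
E
```

```text
17.2167 [ 511.9 -103.2  248.4] [ 0.  -0.8 -0.8] 54.74790562511459
scene mug 0.83 cols [231. 232. 251. 270. 270.] rows [258. 258. 264. 271. 271.] 406
scene dripper_arm 0.41 cols [126.   126.18 142.   160.   162.  ] rows [247.   247.18 259.   273.   274.  ] 719
scene column 0.67 cols [231. 231. 250. 269. 270.] rows [257. 257. 264. 271. 271.] 469
    rim [220.6 214.6] [265.4 248.8]
    base~ [228.6 245.6] [261.2 271.8]
    flange [214.1 200.4] [270.3 242.2]
    cone [211.9 177.6] [269.3 218.2]
side mug 0.61 cols [293.   293.   305.   315.12 316.  ] rows [223.   224.88 240.   257.   257.  ] 589
side dripper_arm 0.95 cols [290. 291. 315. 344. 347.] rows [182. 183. 205. 247. 249.] 2074
side column 0.61 cols [280. 283. 316. 347. 351.] rows [182. 183. 223. 283. 285.] 3512
    rim [293.7 213.3] [328.8 234.6]
    base~ [297.5 242.1] [323.8 259.4]
    flange [289.7 201.2] [333.3 226.7]
    cone [290.2 180.6] [333.7 204.4]
wrist dripper_arm 0.81 cols [195. 202. 278. 339. 345.] rows [  0.   0.  47. 106. 109.] 12135
wrist column 0.93 cols [195. 202. 283. 341. 345.] rows [  0.   1.  52. 158. 168.] 13346
    rim [238.7  51.2] [322.9 120.6]
    base~ [254.5 108.3] [308.4 155.1]
    flange [224.8  20.1] [336.1 109.7]
    cone [214.9 -40.5] [344.4  56.9]
[-0.55  0.32  1.65  0.55  1.45 -0.54]
```

```bash
python3 - <<'E'
from h import *
b=env.get_image('side')
for u in(240,257,275):
    q=(260+u/4,170+(378-200)/4); e,d=ray(b,q)
    for y in(228,):
        print('plate',u,(e+d*(y-e[1])/d[1]).round(1))
# current plate/bar: gray profile along predicted bar line at h=70
g=b['img'].astype(int)
for x in range(490,590,6):
    q=proj(b,(x,228-.06*(x-545),235.5)); print(x,q.round(1),g[int(round(q[1])),int(round(q[0]))].tolist())
o=env.get_obs();R0=R.from_rotvec(o['orientation'])
u=R.from_rotvec([0,-0.59,0]);R1=R0*u;print(R1.as_matrix().round(3))
T=np.array([555,218.2,300]);Rt=down(-0.0605,R.from_rotvec([0.095,3.14,0]))
print((R1.inv()*Rt).as_rotvec(), Rt.as_matrix().round(3), 'final frame shift',Rt.inv().apply(T-o['eef_pos']))
E
```

```text
plate 240 [561.6 228.  193.2]
plate 257 [551.  228.  190.6]
plate 275 [539.7 228.  187.9]
490 [350.3 194.3] [120, 104, 85]
496 [347.9 194.7] [129, 113, 93]
502 [345.4 195.1] [0, 0, 0]
508 [342.9 195.5] [0, 0, 12]
514 [340.4 195.9] [54, 48, 40]
520 [337.9 196.3] [14, 19, 18]
526 [335.4 196.7] [89, 70, 45]
532 [332.9 197.1] [52, 46, 31]
538 [330.4 197.5] [50, 51, 48]
544 [327.8 197.9] [86, 79, 74]
550 [325.3 198.3] [86, 78, 72]
556 [322.8 198.7] [91, 80, 76]
562 [320.2 199.1] [77, 71, 66]
568 [317.7 199.5] [0, 0, 0]
574 [315.1 199.9] [121, 113, 99]
580 [312.6 200.3] [123, 111, 98]
586 [310.  200.7] [128, 116, 103]
[[ 0.155  0.988 -0.001]
 [ 0.988 -0.155  0.012]
 [ 0.011 -0.003 -1.   ]]
[ 0.00720154 -0.01109892 -1.66548345] [[-0.998  0.06   0.   ]
 [ 0.06   0.998  0.   ]
 [ 0.     0.    -1.   ]] final frame shift [-24.08647017 321.79159611 -53.39086006]
```

Emit:
send_rows([
  [[0, 0, 0], [0, -0.118, 0], 0.6],
  [[0, 0, 0], [0, -0.118, 0], 0.6],
  [[0, 0, 0], [0, -0.118, 0], 0.6],
  [[0, 0, 0], [0, -0.118, 0], 0.6],
  [[0, 0, 0], [0, -0.118, 0], 0.6],
])

```text
time_s: 18.38
eef_pos: [512.0, -102.0, 248.0]
orientation: [-2.385, -2.039, -0.008]
wrist_force: [0.9, 0.4, -1.0]
opening: 54.5
gripper_force: 0.0
```

Emit:
send_rows([
  [[0, 0, -0.0037], [0, 0, -0.119], 0.6],
  [[0, 0, -0.0037], [0, 0, -0.119], 0.6],
  [[0, 0, -0.0037], [0, 0, -0.119], 0.6],
  [[0, 0, -0.0037], [0, 0, -0.119], 0.6],
  [[0, 0, -0.0037], [0, 0, -0.119], 0.6],
])

```text
time_s: 18.8
eef_pos: [511.4, -101.5, 265.3]
orientation: [-1.671, -2.651, -0.015]
wrist_force: [0.2, 0.1, -0.2]
opening: 54.6
gripper_force: 0.0
```

Emit:
send_rows([
  [[0, 0, -0.0037], [0, 0, -0.119], 0.6],
  [[0, 0, -0.0037], [0, 0, -0.119], 0.6],
  [[0, 0, -0.0037], [0, 0, -0.119], 0.6],
  [[0, 0, -0.0037], [0, 0, -0.119], 0.6],
  [[0, 0, -0.0037], [0, 0, -0.119], 0.6],
])

```text
time_s: 19.22
eef_pos: [511.4, -101.9, 283.8]
orientation: [-0.822, -3.028, -0.018]
wrist_force: [0.5, -0.7, -0.3]
opening: 54.5
gripper_force: 0.0
```

Emit:
send_rows([
  [[0, 0, -0.0037], [0, 0, -0.119], 0.6],
  [[0, 0, -0.0037], [0, 0, -0.119], 0.6],
  [[0, 0, -0.0037], [0, 0, -0.119], 0.6],
  [[0, 0, -0.0037], [0, 0, -0.119], 0.6],
  [[0, 0, 0], [0, 0, 0], 0.6],
])

```text
time_s: 19.63
eef_pos: [511.8, -102.2, 299.2]
orientation: [-0.092, -3.14, -0.018]
wrist_force: [-0.4, 1.0, -0.4]
opening: 54.4
gripper_force: 0.0
```

Emit:
send_rows([
  [[-0.0023, 0.0359, 0], [0, 0, 0], 0.6],
  [[-0.0023, 0.0359, 0], [0, 0, 0], 0.6],
  [[-0.0023, 0.0359, 0], [0, 0, 0], 0.6],
  [[-0.0023, 0.0359, 0], [0, 0, 0], 0.6],
  [[-0.0023, 0.0359, 0], [0, 0, 0], 0.6],
])

```text
time_s: 20.05
eef_pos: [533.6, 77.9, 300.4]
orientation: [-0.101, -3.138, -0.019]
wrist_force: [0.3, -0.2, -0.9]
opening: 54.3
gripper_force: 0.0
```

Emit:
send_rows([
  [[-0.0023, 0.0359, 0], [0, 0, 0], 0.6],
  [[-0.0023, 0.0359, 0], [0, 0, 0], 0.6],
  [[-0.0023, 0.0359, 0], [0, 0, 0], 0.6],
  [[-0.0023, 0.0359, 0], [0, 0, 0], 0.6],
  [[0, 0, 0], [0, 0, 0], 0.6],
])

```text
time_s: 20.47
eef_pos: [551.7, 225.0, 301.2]
orientation: [-0.091, -3.138, -0.024]
wrist_force: [0.7, -0.0, -0.4]
opening: 54.8
gripper_force: 0.0
```

Emit:
send_rows([
  [[0, 0, 0], [0, 0, 0], 0.6],
  [[0, 0, 0], [0, 0, 0], 0.6],
  [[0, 0, 0], [0, 0, 0], 0.6],
])

```text
time_s: 20.72
eef_pos: [551.5, 218.0, 302.1]
orientation: [-0.098, -3.138, -0.017]
wrist_force: [-0.8, -0.0, 0.2]
opening: 54.6
gripper_force: 0.0
```

```bash
python3 - <<'E'
from h import *
goal((552,218.3,300),-0.0605);print(env.get_obs()['q'].round(2))
w=env.get_image('wrist');save(w,'w10.png')
g=w['img'].astype(int).sum(2)
for x in(495,500,505,512,520): print(x,proj(w,(x,217.3-.0605*(x-511),242)).round(1))
r=int(proj(w,(505,217.7,242))[1])
for k in range(r-14,r+22,6): print(k,g[k,256:320:2])
E
```

```text
t 20.72 pos [551.5 218.  302.1] shift_tool mm [-0.5  0.4  2.1] turn [ 0.011  -0.0022 -0.0019] op 54.6 F [-0.8 -0.   0.2]
[ 0.35  0.31  1.38  0.01  1.44 -1.16]
495 [275.5 144.4]
500 [275.6 152.8]
505 [275.7 161.1]
512 [275.8 172.6]
520 [275.9 185.6]
147 [331 314 301 305 241 163 170 177 172 167 171 165 158 157 150 150 246 265
 255 263 260 250 256 258 261 250 244 319 307 316 316 346]
153 [338 346 332 316 252 172 172 169 171 173 172 169 168 169 157 153 250 258
 254 257 256 252 253 255 261 253 236 333 331 319 318 322]
159 [347 348 333 337 258 181 175 171 174 172 167 177 170 157 161 156 245 257
 253 261 256 260 253 258 253 253 249 326 324 324 324 312]
165 [345 348 341 337 283 181 175 177 176 175 173 173 178 161 158 161 250 260
 259 261 258 260 258 265 263 261 248 340 332 337 339 337]
171 [468 339 343 351 289 182 179 177 172 174 175 176 164 165 169 152 350 375
 303 265 260 257 260 261 258 247 241 337 341 334 329 322]
177 [493 496 336 319 275 180 184 177 182 184 176 175 171 173 170 169 455 394
 391 303 265 255 258 263 263 251 248 336 325 322 320 313]
```

Emit:
send_rows([
  [[0, 0, 0.015], [0.011, 0, 0], 0.6],
  [[0, 0, 0.025], [0, 0, 0], 0.55],
  [[0, 0, 0.02], [0, 0, 0], 0.5],
  [[0, 0, 0.0145], [0, 0, 0], 0.5],
  [[0, 0, 0], [0, 0, 0], 0.5],
])

```text
time_s: 21.18
eef_pos: [549.8, 217.3, 224.5]
orientation: [-0.098, -3.132, 0.003]
wrist_force: [-0.7, -1.0, 0.1]
opening: 45.5
gripper_force: 0.0
```

Emit:
send_rows([
  [[0, 0, 0], [0, 0, 0], 0.45],
  [[0, 0, 0], [0, 0, 0], 0.45],
  [[0, 0, 0], [0, 0, 0], 0.45],
], grip_force=6)

```text
time_s: 21.43
eef_pos: [552.3, 219.1, 229.3]
orientation: [0.095, 3.139, 0.003]
wrist_force: [0.4, 0.1, 0.4]
opening: 41.0
gripper_force: 0.0
```

```bash
python3 - <<'E'
from h import *
goal((552,218.3,227.5),-0.0605)
E
```

```text
t 21.43 pos [552.3 219.1 229.3] shift_tool mm [ 0.3 -0.9  1.8] turn [ 0.0017  0.0009 -0.0003] op 41.0 F [0.4 0.1 0.4]
```

Emit:
send_rows([
  [[0, 0, 0], [0, 0, 0], 0.35],
  [[0, 0, 0], [0, 0, 0], 0.3],
  [[0, 0, 0], [0, 0, 0], 0.1],
  [[0, 0, 0], [0, 0, 0], 0.1],
  [[0, 0, 0], [0, 0, 0], 0.1],
], grip_force=5)

```text
time_s: 21.85
eef_pos: [551.7, 219.3, 228.3]
orientation: [-0.094, -3.139, -0.001]
wrist_force: [0.7, -0.1, 3.2]
opening: 25.2
gripper_force: 4.6
```

Emit:
send_rows([
  [[0, 0, 0], [0, 0, 0], 0.0],
  [[0, 0, 0], [0, 0, 0], 0.0],
  [[0, 0, 0], [0, 0, 0], 0.0],
], grip_force=5)

```text
time_s: 22.1
eef_pos: [551.8, 219.3, 228.1]
orientation: [-0.094, -3.139, -0.001]
wrist_force: [-0.1, -1.0, 3.8]
opening: 25.6
gripper_force: 4.8
```

Emit:
send_rows([
  [[0, 0, -0.001], [0, 0, 0], 0.0],
  [[0, 0, -0.001], [0, 0, 0], 0.0],
  [[0, 0, -0.001], [0, 0, 0], 0.0],
  [[0, 0, 0], [0, 0, 0], 0.0],
], grip_force=35)

```text
time_s: 22.43
eef_pos: [551.6, 218.0, 228.7]
orientation: [-0.094, -3.137, 0.004]
wrist_force: [3.0, -4.5, -5.5]
opening: 22.2
gripper_force: 35.1
```

Emit:
send_rows([
  [[0, 0, 0], [0, 0, 0], 0.0],
  [[0, 0, 0], [0, 0, 0], 0.0],
  [[0, 0, 0], [0, 0, 0], 0.0],
])

```text
time_s: 22.68
eef_pos: [551.6, 218.0, 228.6]
orientation: [-0.094, -3.137, 0.004]
wrist_force: [3.0, -4.2, -5.5]
opening: 22.6
gripper_force: 35.1
```

Emit:
send_rows([
  [[0, 0, -0.001], [0, 0, 0], 0.0],
  [[0, 0, -0.001], [0, 0, 0], 0.0],
  [[0, 0, 0], [0, 0, 0], 0.0],
  [[0, 0, 0], [0, 0, 0], 0.0],
], grip_force=45)

```text
time_s: 23.02
eef_pos: [551.6, 217.9, 230.5]
orientation: [-0.094, -3.137, 0.004]
wrist_force: [3.4, -4.1, -6.4]
opening: 22.4
gripper_force: 45.0
```

Emit:
send_rows([
  [[0, 0, 0.001], [0, 0, 0], 0.0],
  [[0, 0, 0.001], [0, 0, 0], 0.0],
  [[0, 0, 0.001], [0, 0, 0], 0.0],
  [[0, 0, 0], [0, 0, 0], 0.0],
])

```text
time_s: 23.35
eef_pos: [551.6, 218.0, 227.4]
orientation: [-0.094, -3.137, 0.004]
wrist_force: [2.2, -4.2, -7.1]
opening: 22.6
gripper_force: 45.0
```

Emit:
send_rows([
  [[0, 0, 0.001], [0, 0, 0], 0.0],
  [[0, 0, 0.001], [0, 0, 0], 0.0],
  [[0, 0, 0.001], [0, 0, 0], 0.0],
  [[0, 0, 0], [0, 0, 0], 0.0],
])

```text
time_s: 23.68
eef_pos: [551.6, 218.0, 224.4]
orientation: [-0.094, -3.137, 0.004]
wrist_force: [2.9, -4.2, -7.1]
opening: 22.6
gripper_force: 45.0
```

Emit:
send_rows([
  [[0, 0, 0.002], [0, 0, 0], 0.0],
  [[0, 0, 0.002], [0, 0, 0], 0.0],
  [[0, 0, 0.002], [0, 0, 0], 0.0],
  [[0, 0, 0.002], [0, 0, 0], 0.0],
  [[0, 0, 0.002], [0, 0, 0], 0.0],
])

```text
time_s: 24.1
eef_pos: [551.6, 218.0, 214.6]
orientation: [-0.094, -3.137, 0.004]
wrist_force: [3.0, -4.1, -5.0]
opening: 22.2
gripper_force: 45.0
```

Emit:
send_rows([
  [[0, 0, 0.002], [0, 0, 0], 0.0],
  [[0, 0, 0.002], [0, 0, 0], 0.0],
  [[0, 0, 0.002], [0, 0, 0], 0.0],
  [[0, 0, 0.002], [0, 0, 0], 0.0],
  [[0, 0, 0], [0, 0, 0], 0.0],
])

```text
time_s: 24.52
eef_pos: [551.6, 218.0, 206.3]
orientation: [-0.094, -3.137, 0.004]
wrist_force: [2.6, -4.4, -6.7]
opening: 22.4
gripper_force: 45.0
```

Emit:
send_rows([
  [[0, 0, 0.001], [0, 0, 0], 0.0],
  [[0, 0, 0.001], [0, 0, 0], 0.0],
  [[0, 0, 0.001], [0, 0, 0], 0.0],
  [[0, 0, 0], [0, 0, 0], 0.0],
])

```text
time_s: 24.85
eef_pos: [551.6, 218.0, 203.5]
orientation: [-0.094, -3.137, 0.004]
wrist_force: [2.8, -5.0, -7.0]
opening: 22.4
gripper_force: 45.0
```

Now 1 mm steps, feeling for the rim.

Emit:
send_rows([
  [[0, 0, 0.001], [0, 0, 0], 0.0],
  [[0, 0, 0.001], [0, 0, 0], 0.0],
  [[0, 0, 0], [0, 0, 0], 0.0],
])

```text
time_s: 25.1
eef_pos: [551.6, 218.0, 201.5]
orientation: [-0.094, -3.137, 0.004]
wrist_force: [2.3, -4.0, -5.9]
opening: 22.7
gripper_force: 45.0
```

Emit:
send_rows([
  [[0, 0, 0.001], [0, 0, 0], 0.0],
  [[0, 0, 0.001], [0, 0, 0], 0.0],
  [[0, 0, 0], [0, 0, 0], 0.0],
])

```text
time_s: 25.35
eef_pos: [551.6, 218.0, 199.5]
orientation: [-0.094, -3.137, 0.004]
wrist_force: [3.1, -4.6, -6.5]
opening: 22.8
gripper_force: 45.0
```

Emit:
send_rows([
  [[0, 0, 0.001], [0, 0, 0], 0.0],
  [[0, 0, 0.0005], [0, 0, 0], 0.0],
  [[0, 0, 0], [0, 0, 0], 0.0],
])

```text
time_s: 25.6
eef_pos: [551.6, 218.0, 198.1]
orientation: [-0.094, -3.137, 0.004]
wrist_force: [3.5, -4.3, -6.7]
opening: 22.3
gripper_force: 45.0
```

Emit:
send_rows([
  [[0, 0, 0.001], [0, 0, 0], 0.0],
  [[0, 0, 0.0005], [0, 0, 0], 0.0],
  [[0, 0, 0], [0, 0, 0], 0.0],
])

```text
time_s: 25.85
eef_pos: [551.6, 218.0, 197.6]
orientation: [-0.094, -3.138, 0.003]
wrist_force: [2.0, -5.5, -1.8]
opening: 22.5
gripper_force: 45.0
```

Emit:
send_rows([
  [[0, 0, 0.0005], [0, 0, 0], 0.0],
  [[0, 0, 0], [0, 0, 0], 0.0],
  [[0, 0, 0], [0, 0, 0], 0.0],
  [[0, 0, 0], [0, 0, 0], 0.0],
])

```text
time_s: 26.18
eef_pos: [551.7, 218.0, 197.6]
orientation: [-0.094, -3.138, 0.003]
wrist_force: [2.0, -4.4, 0.6]
opening: 22.4
gripper_force: 45.0
```

```bash
python3 chk.py | grep -v '^  '
```

```text
26.1833 [551.7 218.  197.6] [ 2.  -4.4  0.6] 22.395473365417935
scene mug 0.74 cols [330. 332. 357. 386. 390.] rows [183.  186.  211.5 240.  244. ] 2252
scene dripper_arm 0.69 cols [187. 192. 237. 268. 270.] rows [164. 172. 216. 250. 252.] 3536
scene column 0.77 cols [186. 190. 233. 283. 289.] rows [163. 173. 222. 255. 259.] 4607
side mug 0.64 cols [295.   295.   305.   314.28 315.  ] rows [233. 234. 245. 257. 257.] 373
side dripper_arm 0.83 cols [290. 291. 310. 339. 345.] rows [191.   192.   221.   257.35 260.  ] 1566
side column 0.87 cols [279. 282. 312. 348. 351.] rows [192. 194. 245. 283. 285.] 2879
wrist dripper_arm 0.56 cols [ 39.  45. 156. 314. 329.] rows [107. 121. 213. 284. 323.] 28644
wrist column 0.86 cols [ 39.  46. 174. 319. 329.] rows [107. 117. 208. 284. 323.] 32905
```

Emit:
send_rows([
  [[0, 0, 0], [0, 0, 0], 0.3],
  [[0, 0, 0], [0, 0, 0], 0.45],
  [[0, 0, 0], [0, 0, 0], 0.5],
  [[0, 0, 0], [0, 0, 0], 0.5],
  [[0, 0, 0], [0, 0, 0], 0.5],
])

```text
time_s: 27.2
eef_pos: [551.2, 219.6, 198.0]
orientation: [-0.094, -3.138, -0.001]
wrist_force: [-0.0, -0.2, -0.3]
opening: 45.3
gripper_force: 0.0
```

Emit:
send_rows([
  [[0, 0, -0.01], [0, 0, 0], 0.5],
  [[0, 0, -0.025], [0, 0, 0], 0.5],
  [[0, 0, -0.035], [0, 0, 0], 0.5],
  [[0, 0, -0.03], [0, 0, 0], 0.5],
  [[0, 0, -0.02], [0, 0, 0], 0.5],
])

```text
time_s: 27.62
eef_pos: [552.3, 219.6, 322.5]
orientation: [0.094, 3.137, 0.004]
wrist_force: [-0.4, 0.7, -0.2]
opening: 45.8
gripper_force: 0.0
```

Emit:
send_rows([
  [[0, 0, 0], [0, 0, 0], 0.5],
  [[0, 0, 0], [0, 0, 0], 0.5],
  [[0, 0, 0], [0, 0, 0], 0.5],
  [[0, 0, 0], [0, 0, 0], 0.5],
])

```text
time_s: 27.95
eef_pos: [551.0, 219.0, 316.6]
orientation: [-0.094, -3.135, 0.001]
wrist_force: [-0.6, 0.6, 0.6]
opening: 45.5
gripper_force: 0.0
```

```bash
python3 chk.py | grep -v '^  '
```

```text
27.95 [551.  219.  316.6] [-0.6  0.6  0.6] 45.528806303853074
scene mug 0.75 cols [228.   229.   250.   268.21 269.  ] rows [247.   248.79 260.   270.   271.  ] 680
scene dripper_arm 0.62 cols [187. 192. 235. 268. 270.] rows [159. 164. 214. 250. 252.] 3833
scene column 0.57 cols [186.   189.13 231.   282.   288.  ] rows [159. 164. 220. 255. 258.] 4914
side mug 0.56 cols [294. 295. 305. 314. 315.] rows [234.   234.62 245.   256.   256.  ] 363
side dripper_arm 0.79 cols [290.   291.   314.   342.55 346.  ] rows [191. 192. 215. 257. 259.] 1946
side column 0.9 cols [279. 283. 315. 347. 351.] rows [191. 193. 232. 283. 285.] 3372
wrist dripper_arm 0.73 cols [125. 129. 199. 305. 310.] rows [112. 124. 192. 251. 256.] 15256
wrist column 0.87 cols [124. 130. 211. 308. 310.] rows [111. 118. 188. 250. 255.] 17922
```

Nothing shifted on letting go; handing in.

```bash
python3 -c "
from h import *
print(env.close_job())"
```

```text
the job is handed in; nothing more can be done
None
```

I set the dripper down on the mug's rim with the release squeezed, let go, backed the robot clear and handed the job in at about 28 s. No verdict came back, and I judged the contact, centring and let-go lever from the force readings and the part detector's outlines, not from a final look at a picture.

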